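# Weigh out chocolate and start it warming

## Task

Get the weighing warmer ready by taking the empty blue mould off the pan and laying it flat on the teal mat, and by squeezing the red latch of the selector to slide it one notch, from park to weigh. Then put chocolate blocks on the pan until the needle rests in the green band. After that set the heat slider level with the orange marker and, squeezing the latch again, slide the selector one more notch to warm so that it latches there. Spare blocks may stay on the table; do not disturb the other things.

Things in the scene. Friction and masses are not known exactly. Their poses are not given: they have to be found in the camera images.
- selector_top (a point): Black slider grip (30 across the track x 32 along x 46 mm tall) on the -y track of the white warmer's aluminium strip, with a red latch tab (26 wide, 38 tall) out of its +x side. Point: top of the grip, about 88 mm above the table; grip and tab reach 17.5 mm to -x and 24.5 mm to +x of it (42 wide; 35 with the tab squeezed in). Axes are the warmer's; track along y.
- selector (a joint): Selector along its track, m, growing to the warmer's +y: 0 park (grey tick), 0.032 weigh (blue), 0.064 warm (red tick, track's end). Held in its notch (3 mm play) unless the tab is squeezed; then about 2 N slides it. Let go between notches, the latch snaps out once it is slid into the next. In park a bolt keeps the pan from sinking.
- latch (a joint): How far the red tab is squeezed into the selector grip (towards the warmer's -x), m: 0 = out, latched in a notch; 0.007 = fully in; unlocked from 0.0045. Sprung: 2.5 N to start, 6.6 N fully in. Pinch grip and tab together across the track to press it.
- pan (a joint): How far the sprung pan has sunk, m: 0 empty, stop at 0.045, 200 N/m (one block: 5 to 9.5 mm). The red needle of the round dial beyond the pan (+x side) shows it; the dial's green band is 0.020 to 0.031. Settles in under 1 s. Cannot sink while the selector is in park.
- pan_top (a point): Middle of the upper face of the pan: flat steel plate 130 (its x) x 250 mm (its y), no rim, on top of the warmer; 96 mm above the table when empty, lower by pan. Axes are the warmer's. Both slider tracks lie 145 mm to the -x side of this point.
- heat_top (a point): Top centre of the heat slider: a grey grip 26 mm across the track x 24 mm along it x 40 mm tall with an orange line on top, on the +y track of the same strip. It slides freely along the warmer's y (about 1.5 N). World height about 82 mm.
- heat (a joint): Position of the heat slider along its track, m: 0 at the -y end, 0.10 at the +y end.
- mark: Orange marker, 20 x 6 x 3 mm, lying flat on the warmer beside the heat track on the robot's side, 33 mm from the track's line; its axes are the warmer's. The heat slider is set when its orange line is level with the marker along the warmer's y.
- mould: Empty blue chocolate mould, a solid tray 140 (its x) x 48 (y) x 24 mm, 120 g, origin at the centre of its underside; at the start it lies across the pan.
- mat: Teal mat fixed to the table on the robot's left, 190 (its x) x 110 (y) x 3 mm, origin at the centre of its underside.
- bar1: Chocolate block, brown, scored into segments, 110 (its x) x 36 (y) x 28 mm, 105 to 190 g, origin at the centre of its underside; lies on the table on the robot's left. Four to six of the six are there; None if absent.
- bar2: Chocolate block, brown, scored into segments, 110 (its x) x 36 (y) x 28 mm, 105 to 190 g, origin at the centre of its underside; lies on the table on the robot's left. Four to six of the six are there; None if absent.
- bar3: Chocolate block, brown, scored into segments, 110 (its x) x 36 (y) x 28 mm, 105 to 190 g, origin at the centre of its underside; lies on the table on the robot's left. Four to six of the six are there; None if absent.
- bar4: Chocolate block, brown, scored into segments, 110 (its x) x 36 (y) x 28 mm, 105 to 190 g, origin at the centre of its underside; lies on the table on the robot's left. Four to six of the six are there; None if absent.
- bar5: Chocolate block, brown, scored into segments, 110 (its x) x 36 (y) x 28 mm, 105 to 190 g, origin at the centre of its underside; lies on the table on the robot's left. Four to six of the six are there; None if absent.
- bar6: Chocolate block, brown, scored into segments, 110 (its x) x 36 (y) x 28 mm, 105 to 190 g, origin at the centre of its underside; lies on the table on the robot's left. Four to six of the six are there; None if absent.
- jar: Jar with a brass lid, 60 mm wide, 90 mm tall, beyond the blocks; not part of the job. Origin at the centre of its underside.
- ornament: Gold spindle-shaped ornament, 110 mm long, beyond the blocks; not part of the job. Origin at the centre of its underside.
- spatula: Spatula, 250 mm long, beyond the blocks; not part of the job. Origin at the centre of its underside.
- brush: Brush, 180 mm long, between the robot and the blocks; not part of the job. Origin at the centre of its underside.
- bowl: Steel bowl, 130 mm wide, 60 mm tall, right of the warmer; not part of the job. Origin at the centre of its underside.
- cup: White cup, 76 mm wide, 85 mm tall, right of the warmer; not part of the job. Origin at the centre of its underside.
There are look-alikes about, which are no part of the job. Of the things that look like the mould, the middle-sized one is meant.

How it is judged (in metres and radians):
On the way, in this order (a step that is already met when the one before it is completed fails the run):
1. the mould lies on the mat and the selector is latched in the weigh notch (x of mould in the frame of mat between -0.06 and 0.06 m and y of mould in the frame of mat between -0.04 and 0.04 m and height (world z) of mould below 0.012 m and angle between mould's own z axis and vertical below 0.2 rad and value of joint selector between 0.027 and 0.037 m and value of joint latch below 0.002 m), for 0.2 s.
2. the needle rests in the green band while the selector is still latched in weigh (value of joint pan between 0.02 and 0.031 m and value of joint selector between 0.027 and 0.037 m and value of joint latch below 0.002 m), for 0.5 s.
At the end, for the whole second after the job is handed in: Selector latched in warm (within 5 mm, tab out); pan sunk 20 to 31 mm (green band); heat slider within 6 mm of the marker along the track; mould flat on the mat, its centre within 60 mm along and 40 mm across of the mat's; all released and at rest (value of joint selector between 0.059 and 0.069 m and value of joint latch below 0.002 m and value of joint pan between 0.02 and 0.031 m and x of mould in the frame of mat between -0.06 and 0.06 m and y of mould in the frame of mat between -0.04 and 0.04 m and height (world z) of mould below 0.012 m and angle between mould's own z axis and vertical below 0.2 rad and y of heat_top in the frame of mark between -0.006 and 0.006 m and linear speed of each of bar1, bar2, bar3, bar4, bar5, bar6, mould below 0.02 m/s); the robot touches nothing.
It fails at once if one of the jar, ornament, spatula, brush, bowl or cup is pushed more than 40 mm from its place (distance of any of jar, ornament, spatula, brush, bowl, cup from where it was at the start of the episode above 0.04 m).
Of bar1, bar2, bar3, bar4, bar5, bar6 only 4 to 6 are there at a start; the rules pass over those that are not, and their reading is None.
At some moment in a run one of bar1, bar2, bar3, bar4, bar5, bar6, mould may be knocked a few centimetres aside while the robot is not near it.
Once in a run the grip may slacken for a moment while it holds something.
It also fails if it takes over 210 s, if anything falls off the work surface, if the arm or the gripper's body presses on something with over 40 N, if the wrist force passes 120 N, or if a joint passes its speed limit or range.

## Robot

A 6-joint arm with a two-finger parallel gripper is mounted at the origin on the work surface. World frame = base frame: x ahead of the robot, y to its left, z up, the work surface at z = 0. Lengths are in mm, angles in rad, forces in N, time in s.
With the tool pointing down it reaches from about 300 to 775 mm from the base axis. Payload 14.6 kg.
Tool frame: the origin (TCP) lies between the finger pads; the fingertips stand 22 mm ahead of it and the grasp point (between the pads) lies 3 mm ahead of it (manip.tcp_to_tips is the distance from the TCP to the fingertips, in mm); y points along the fingers, z is the direction in which the jaws open and shut, and the axes are right-handed (so a half turn about y gives the same grasp; the last joint's range is limited). The gripper opens to 94 mm and grips with 3 to 60 N. Pads are 16 mm wide; open, the fingers measure 119 mm over their backs; the gripper's body (75 mm by 177 mm) begins 78 mm behind the grasp point.
Start: joints at [1.069, 0.3, 1.521, -0, 1.321, -0.067], TCP at [231.672, 498.816, 227.446] pointing down, gripper open.
Joint ranges: [-3.03, 3.03], [-0.79, 2.21], [0.23, 2.52], [-1.04, 4.18], [0, 3.07], [-2.55, 2.55]. Speed limits (rad/s): [2.22, 2.22, 2.57, 3.14, 3.14, 3.14].

## Interface

Orientations are given as [roll, pitch, yaw] about the fixed x, y, z axes, in that order (R = Rz(yaw) Ry(pitch) Rx(roll)).
In Python, from cell import manip gives the robot as it stands.
- The arm moves only by the shell command python3 -m jog 'ROWS' [OPENING] [FORCE]. ROWS is JSON, one flat list of numbers, 6 for each row, row after row: the shift along the tool's x, y, z in mm, then the turn, a rotation vector about the tool's x, y, z in degrees. A call has 1 to 10 rows; each row is the pose to reach, as a shift and turn from the pose commanded when the call began, along the tool's axes at that moment; what a row does not reach only later rows make up. A row lasts 1/12 s, in which the tool goes at most 41.7 mm and 7.16 degrees, less where a joint would pass 70% of its speed; a pose out of reach is approached as far as the arm can. A call with a gripper value outside its range is refused whole. OPENING is the finger opening in mm, from 0 to 94, set as the call begins (- or left out, the last holds). The fingers move at their own pace and stop on an object; FORCE is the grip in N (left out, the last holds). Time passes only in rows, so rows that repeat a pose let the fingers close. It gives the time, the measured TCP pose, the force and the opening at its end, in the units of the state.
- manip.read_state(): the state, without advancing time (a new reading comes with each control period).
- manip.camera(name): name is "scene" or "side" or "wrist"; returns a dict with "img" (384x512x3 uint8, red, green, blue), "intrinsics" (3x3 intrinsics, pixels), "origin" and "orientation" of the camera in the world. Camera axes: x right, y down, z forward; pixel columns grow to the right and rows downward; lengths in mm; the calibration is good to about 2 mm. A picture is of the moment at which its call begins. There is no depth.
- manip.sign_off(): hands the job in, once; it reports no verdict.
Trained networks look in a picture, given as the dict that the camera call returned (one of the last four; its "shot" number tells which), for a name from the list of things; names that differ only in an ending like _2 or _b are one class to them, and where a whole thing is asked for, a point or a joint stands for the part that bears it (a point fixed in the world has none). Each returns a list of dicts, best first, with "score" (0 to 1); they miss things now and then, are a little off and sometimes report something else, mostly with a low value. They report only what shows in the picture. A call takes as long as a camera call. They do not tell look-alikes from the thing itself.
- manip.masks_of(thing, picture): "pixels" (384x512 bool, what is visible of it) and "xy" ([column, row] in pixels, amid what is visible of it).
- manip.tip_of(thing, picture): "xy" ([column, row] in pixels: a listed point, or the origin of a listed thing).
The state is a dict: "clock": time; "joints": joint angles; "qd": joint speeds; "effort": joint torques, N m; "eef_pos": TCP position; "eef_rot": TCP orientation; "wrist_force": force on the tool from outside, world axes, zero at the start; "moment": the same for the moment, N m; "finger_gap": finger opening in mm.
Only numpy, scipy, OpenCV 4.12 (cv2) and the standard library are available. Lean on these libraries where they do the work, as an engineer would, in place of code of your own. Each camera call takes 0.05 s, during which the arm holds its last target.

## Working session

There is one attempt and no reset: what is moved stays moved. The work goes in short steps, Python scripts to look and compute and a shell command to move; the robot and the scene stay as the last step left them, time stands still between calls to the robot, and variables do not carry over. Pictures are saved under pics/ and viewed, and the job is handed in when it is done.

```bash
ls; mkdir -p pics; python3 - <<'E'
from cell import manip
import cv2
print(manip.read_state())
for n in ["scene","side","wrist"]:
    c=manip.camera(n); cv2.imwrite(f"pics/a_{n}.png",c["img"][:,:,::-1])
    print(n,c["intrinsics"],c["origin"],c["orientation"],c["shot"])
E
```

```text
pics
{'clock': 0.0, 'joints': array([ 1.06941548e+00,  3.00477896e-01,  1.52155449e+00, -2.77348079e-05,
        1.32069286e+00, -6.65308948e-02]), 'qd': array([-4.59972932e-04, -7.43299712e-06, -1.02087339e-03,  1.40298197e-03,
        2.31862662e-03, -1.78988373e-04]), 'effort': array([-3.68565870e-04, -5.31791461e+01, -3.52743351e+01,  7.09034060e-02,
        2.42679776e-02, -1.20645532e-04]), 'eef_pos': array([231.56639067, 498.62684146, 226.89383339]), 'eef_rot': array([-1.57192820e+00,  4.84921197e-05, -4.34843096e-01]), 'wrist_force': array([-0.9772672 , -0.36650502,  0.02155741]), 'moment': array([ 0.03180493, -0.01912526,  0.016894  ]), 'finger_gap': 93.84700949839775}
scene [[411.36077419   0.         253.61461474]
 [  0.         411.36077419 192.25713748]
 [  0.           0.           1.        ]] [1293.0803613  -409.4063009   929.86892696] [-2.34028902  0.00601232  1.1323784 ] 1
side [[414.18626958   0.         259.0830052 ]
 [  0.         414.18626958 186.77146564]
 [  0.           0.           1.        ]] [  735.78180932 -1293.12379272   954.96658164] [-2.1710498  -0.01869868  0.20417321] 2
wrist [[268.95162498   0.         256.11653241]
 [  0.         268.95162498 190.82298949]
 [  0.           0.           1.        ]] [164.28677831 529.13390286 384.4663961 ] [2.88437172e+00 1.33934333e-03 1.13471242e+00] 3
```

View pics/a_scene.png

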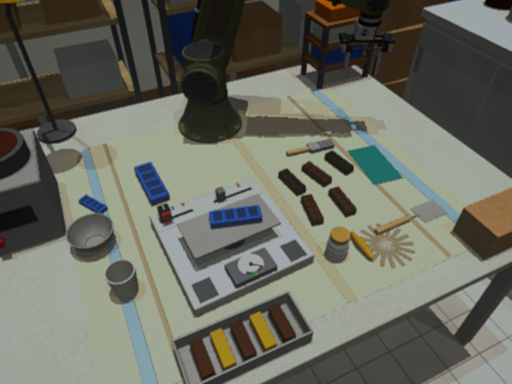

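View pics/a_side.png

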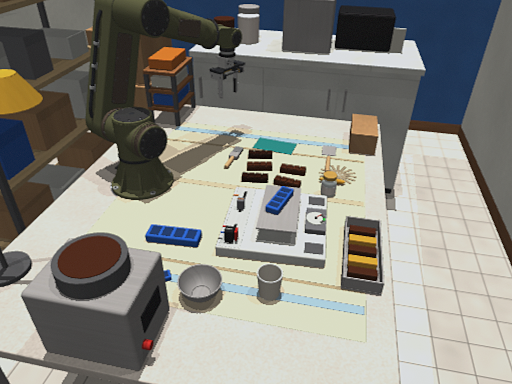

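View pics/a_wrist.png

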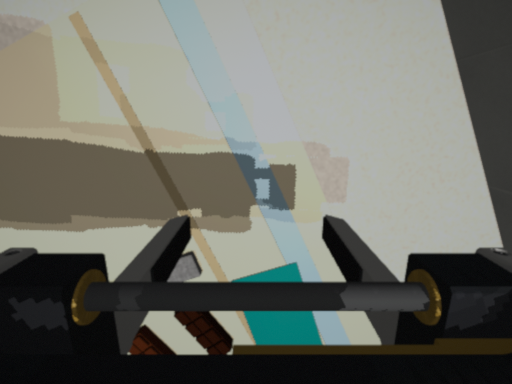

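The blue look-alikes in the scene picture are the large one at (152,183), the small one at (93,204) and the middle-sized one on the pan at (236,216). The pan one is the target. Five loose blocks lie at (291,181), (316,174), (339,162), (312,209) and (342,201); the blocks in the tray at the front are decoys.

```bash
cat > h.py <<'E'
import numpy as np, cv2
from scipy.spatial.transform import Rotation as R
from scipy.optimize import minimize, least_squares
from cell import manip
def cam(n):
    c=manip.camera(n); c["R"]=R.from_euler("xyz",c["orientation"]).as_matrix(); return c
def proj(c,P):
    p=(np.atleast_2d(P)-c["origin"])@c["R"]; q=p@np.array(c["intrinsics"]).T; return q[:,:2]/q[:,2:]
def ray(c,xy):
    d=c["R"]@np.linalg.solve(c["intrinsics"],[xy[0],xy[1],1]); return d
def onz(c,xy,z):
    d=ray(c,xy); o=np.array(c["origin"]); return o+d*(z-o[2])/d[2]
def tri(cs,xys):
    A=np.zeros((3,3));b=np.zeros(3)
    for c,xy in zip(cs,xys):
        d=ray(c,xy); d/=np.linalg.norm(d); M=np.eye(3)-np.outer(d,d); A+=M;b+=M@c["origin"]
    return np.linalg.solve(A,b)
def box(x,y,z,yaw,L,W,H):
    s=np.array([[a,b,k] for a in(-.5,.5) for b in(-.5,.5) for k in(0,1)])*[L,W,H]
    r=R.from_euler("z",yaw).as_matrix(); return s@r.T+[x,y,z]
def sil(c,P):
    m=np.zeros((384*4,512*4),np.uint8); h=cv2.convexHull(proj(c,P).astype(np.float32)*4+2)
    cv2.fillConvexPoly(m,h.astype(np.int32),1); return cv2.resize(m.astype(np.float32),(512,384),interpolation=cv2.INTER_AREA)
def fitbox(obs,z,L,W,H,x0,y0,yaws=(0,.4,.8,1.2,1.57,1.97,2.37,2.77)):
    "obs: list of (cam,mask)"
    def f(p):
        t=0
        for c,m in obs:
            s=sil(c,box(p[0],p[1],z,p[2],L,W,H)); i=np.minimum(s,m).sum(); t+=1-i/(np.maximum(s,m).sum()+1e-9)
        return t/len(obs)
    best=None
    y=min(yaws,key=lambda w:f([x0,y0,w]))
    r=minimize(f,[x0,y0,y],method="Nelder-Mead",options=dict(initial_simplex=[[x0,y0,y],[x0+15,y0,y],[x0,y0+15,y],[x0,y0,y+.25]],maxiter=200,xatol=.2,fatol=1e-4))
    return r.x,1-r.fun
E
python3 - <<'E'
from h import *
a=cam("scene"); b=cam("side")
np.set_printoptions(precision=1,suppress=True)
for t in ["selector_top","heat_top","pan_top","mark"]:
    A=manip.tip_of(t,a);B=manip.tip_of(t,b)
    print(t,[(x["xy"],round(x["score"],2)) for x in A],[(x["xy"],round(x["score"],2)) for x in B])
    if A and B: print("  tri",tri([a,b],[A[0]["xy"],B[0]["xy"]]))
for t,z in [("bar1",14),("mould",110),("mat",2),("jar",45),("ornament",15),("brush",8),("spatula",8),("bowl",30),("cup",40)]:
    for c,n in((a,"scene"),(b,"side")):
        for m in manip.masks_of(t,c): print(t,n,np.array(m["xy"]),round(m["score"],2),int(m["pixels"].sum()),onz(c,m["xy"],z)[:2])
E
```

```text
selector_top [([160.3, 209.3], 0.8)] [([229.8, 229.3], 0.51), ([332.5, 162.1], 0.17)]
  tri [ 454.  -312.2   90.3]
heat_top [([218.3, 189.8], 0.57)] [([240.7, 197.9], 0.46)]
  tri [ 446.2 -133.6   86.8]
pan_top [([231.1, 222.7], 0.59)] [([280.3, 204.7], 0.8)]
  tri [ 591.6 -153.3   96.3]
mark [([228.4, 222.6], 0.37)] [([328.4, 183.6], 0.25)]
  tri [ 737.3 -214.8  258.1]
bar1 scene [313.1 209. ] 0.81 442 [580.  120.4]
bar1 scene [334.7 162.8] 0.75 379 [422.8 301.5]
bar1 scene [292.9 185.1] 0.66 429 [459.4 116.7]
bar1 scene [341.4 201.6] 0.63 466 [590.5 216.5]
bar1 scene [314.1 172.9] 0.59 420 [437.4 210.1]
bar1 side [293.5 168.8] 0.82 222 [590.8 225. ]
bar1 side [258.5 164.9] 0.75 253 [437.5 221.5]
bar1 side [254.  176.1] 0.73 262 [437.6 129.2]
bar1 side [258.6 151.4] 0.64 151 [413.7 338.1]
bar1 side [287.3 179.8] 0.49 267 [577.5 133.5]
bar1 side [266.6 281.1] 0.41 735 [ 598.6 -431.8]
mould scene [148.1 183.5] 0.88 898 [ 358.  -318.5]
mould scene [ 94.  204.8] 0.72 302 [ 378.8 -477.4]
mould scene [233.5 214.8] 0.69 927 [ 580.7 -141.1]
mould scene [358.7 244.6] 0.23 202 [811.  104.5]
m
[... 621 characters left out ...]
rnament scene [312.8 207.6] 0.41 414 [575.3 122. ]
ornament side [230.1 231.2] 0.73 180 [ 432.  -234.8]
ornament side [335.  183.2] 0.62 44 [772.  152.1]
brush scene [314.3 146.6] 0.64 400 [308.  289.8]
brush scene [358.2 241.3] 0.64 211 [740.5 174.2]
brush side [234.6 157.7] 0.53 153 [318.3 266.9]
spatula scene [419.3 217.1] 0.75 755 [742.1 395.8]
spatula scene [122.6 277.8] 0.56 1076 [ 575.1 -463.5]
spatula scene [335.8 244.9] 0.43 710 [724.1 109.1]
spatula side [328.6 152.5] 0.78 203 [729.3 414.7]
bowl scene [ 90. 233.] 0.81 1453 [ 400.  -513.7]
bowl side [198.5 281.7] 0.8 1375 [ 405.1 -493. ]
cup scene [123.7 278.2] 0.8 1104 [ 602.5 -459.3]
cup side [267.3 280.6] 0.65 796 [ 604.  -453.3]
```

```bash
python3 - <<'E'
import cv2
i=cv2.imread("pics/a_scene.png"); cv2.imwrite("pics/b_crop.png",cv2.resize(i[150:310,140:320],None,fx=4,fy=3.7,interpolation=cv2.INTER_CUBIC)[:600])
E
```

```text
(no output)
```

View pics/b_crop.png

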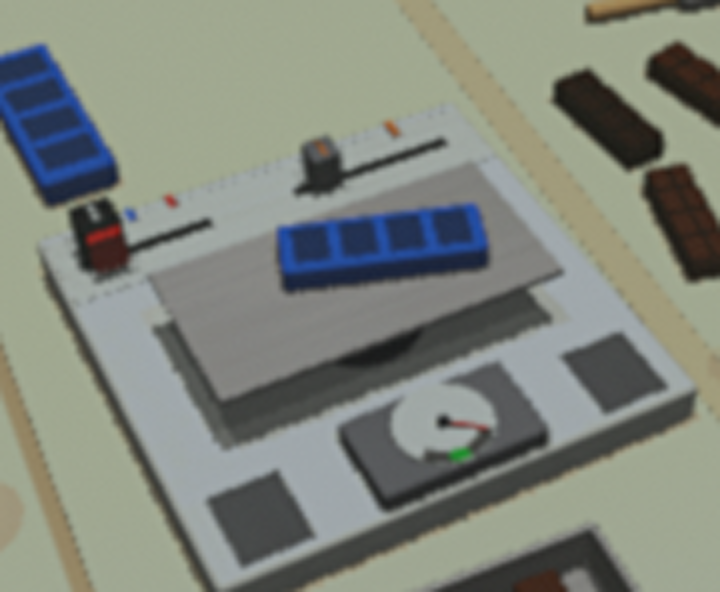

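```bash
cat > meas.py <<'E'
from h import *
np.set_printoptions(precision=2,suppress=True)
def clusters(t,cs,z,sz,near=None,zc=None):
    "group masks from several cams by ground position"
    out=[]
    for c in cs:
        for m in manip.masks_of(t,c):
            if m["score"]<.3: continue
            p=onz(c,m["xy"],z+sz[2]/2)[:2]
            if near is not None and np.linalg.norm(p-near)>60: continue
            for g in out:
                if np.linalg.norm(g["p"]-p)<45 and not any(o[0] is c for o in g["obs"]): g["obs"].append((c,m["pixels"])); break
            else: out.append(dict(p=p,obs=[(c,m["pixels"])]))
    res=[]
    for g in out:
        x,s=fitbox(g["obs"],z,*sz,*g["p"]); res.append((x,s,len(g["obs"])))
    return res
E
python3 - <<'E'
from meas import *
a=cam("scene"); b=cam("side")
for r in clusters("bar1",[a,b],0,(110,36,28)): print("bar",*r)
for r in clusters("mould",[a,b],96,(140,48,24),np.array([590,-140])): print("mould",*r)
for r in clusters("mat",[a,b],0,(190,110,3),np.array([477,420])): print("mat",*r)
# pan corners
q=np.array([[480,163],[562,270],[228,400],[152,275]])/[4,3.7]+[140,150]
C=np.array([onz(a,p,96) for p in q]); print(C, C.mean(0))
for i in range(4): print(np.linalg.norm(C[i]-C[i-1]), np.degrees(np.arctan2(*(C[i]-C[i-1])[[1,0]])))
print("mark",onz(a,np.array([392,129])/[4,3.7]+[140,150],45))
for n,p in(("grey?",None),("blue",(131,215)),("red",(171,202))):
    if p: print(n,onz(a,np.array(p)/[4,3.7]+[140,150],42))
E
```

```text
bar [424.85 317.13   0.14] 0.8649998009204865 2
bar [579.52 116.26   2.93] 0.8325800597667694 2
bar [442.01 121.38   0.13] 0.8272240459918976 2
bar [747.83 142.86   1.36] 0.4243471622467041 2
bar [443.15 213.5    0.24] 0.9167014956474304 1
bar [591.11 217.97  -0.04] 0.8756350576877594 2
bar [441.34 217.82   0.23] 0.9467800855636597 1
mould [ 587.06 -139.51    1.34] 0.8726940155029297 2
mat [473.57 434.57  -0.11] 0.9122051298618317 2
[[ 526.27  -34.97   96.  ]
 [ 650.86  -33.56   96.  ]
 [ 665.06 -277.     96.  ]
 [ 536.38 -285.7    96.  ]] [ 594.64 -157.81   96.  ]
250.92657409539254 92.3096372861396
124.59237649221612 0.6516406119979011
243.85495450614061 -86.66186286806519
128.96501455488206 -176.13253872492194
mark [412.25 -56.65  45.  ]
blue [ 418.61 -272.21   42.  ]
red [ 417.44 -240.61   42.  ]
```

```bash
python3 - <<'E'
import cv2
i=cv2.imread("pics/a_side.png"); cv2.imwrite("pics/b_crop2.png",cv2.resize(i[175:270,205:345],None,fx=5.7,fy=6,interpolation=cv2.INTER_CUBIC))
E
```

```text
(no output)
```

View pics/b_crop2.png

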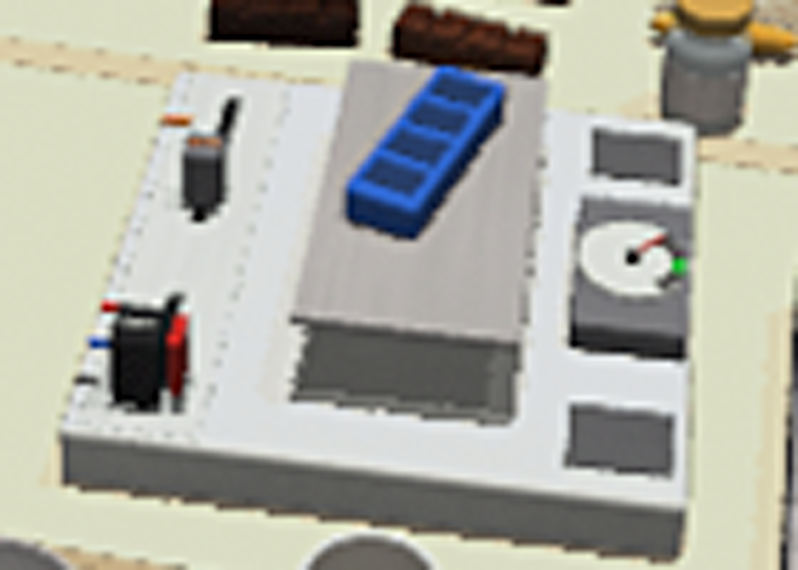

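```bash
cat > plan.py <<'E'
import sys
from h import *
def show(x,y,z,psi):
    s=manip.read_state(); p=s["eef_pos"]; M=R.from_euler("xyz",s["eef_rot"]).as_matrix()
    T=R.from_euler("xyz",[-np.pi/2,0,np.radians(psi)]).as_matrix()
    d=M.T@(np.array([x,y,z])-p); w=np.degrees(R.from_matrix(M.T@T).as_rotvec())
    j6=np.arctan2(y,x)-np.pi/2-np.radians(psi)
    print("now",p.round(1),"psi %.1f"%np.degrees(s["eef_rot"][2]),"gap %.1f"%s["finger_gap"],"F",s["wrist_force"].round(1),"t %.1f"%s["clock"])
    print("shift",d.round(1),"turn",w.round(1),"rows>=",round(max(np.linalg.norm(d)/41.7,np.linalg.norm(w)/7.16),1),"j6~%.2f"%j6)
if __name__=="__main__": show(*map(float,sys.argv[1:5]))
E
python3 plan.py 587 -139 230 -103.2
```

```text
now [231.7 498.8 227.4] psi -24.9 gap 93.8 F [-0.4  0.1 -0.3] t 1.9
shift [ 590.9   -2.5 -428.8] turn [-0.  78.3  0. ] rows>= 17.5 j6~-0.00
```

```bash
python3 -m jog '[15,0,-10,0,2,0, 40,0,-29,0,5,0, 70,0,-51,0,10,0, 100,0,-72,0,14,0, 130,-1,-94,0,18,0, 165,-1,-119,0,22,0, 195,-1,-141,0,26,0, 230,-1,-166,0,31,0, 260,-1,-188,0,35,0, 295,-1,-214,0,39,0]' 94 20; python3 plan.py 587 -139 230 -103.2
```

```text
clock: 2.78
eef_pos: [408.6, 180.5, 228.7]
eef_rot: [-1.57, -0.0, -1.119]
wrist_force: [0.6, 0.4, -0.4]
finger_gap: 93.9
now [408.6 180.5 228.7] psi -64.1 gap 93.9 F [ 0.6  0.4 -0.4] t 2.8
shift [365.3  -1.2  20.9] turn [-0.  39.1 -0. ] rows>= 8.8 j6~-0.00
```

```bash
python3 -m jog '[40,0,2,0,5,0, 80,0,4,0,10,0, 120,0,7,0,15,0, 160,0,9,0,20,0, 200,0,12,0,24,0, 240,0,14,0,28,0, 280,0,16,0,32,0, 315,0,18,0,36,0, 345,-1,20,0,38,0, 365,-1,21,0,39.1,0]'; python3 -m jog '[365,-1,21,0,0,0]' 2>/dev/null | head -0; python3 plan.py 587 -139 122 -103.2
```

```text
clock: 3.62
eef_pos: [588.3, -139.1, 229.2]
eef_rot: [-1.571, -0.0, -1.802]
wrist_force: [-0.1, 0.4, 0.5]
finger_gap: 94.4
now [ 582.2 -176.6  229. ] psi -103.0 gap 93.7 F [-0.9  0.7 -0.2] t 3.7
shift [-37.7 107.   -3.7] turn [ 0.   0.2 -0. ] rows>= 2.7 j6~-0.00
```

```bash
python3 -m jog '[-20,0,-2,0,0,0, -37.7,0,-3.7,0,0.2,0, -37.7,0,-3.7,0,0.2,0, -37.7,0,-3.7,0,0.2,0]'; python3 - <<'E'
from h import *
c=cam("wrist"); cv2.imwrite("pics/c_w.png",c["img"][:,:,::-1])
x=manip.masks_of("mould",c)
for m in x: print(m["score"],m["xy"],m["pixels"].sum())
b=cam("side");a=cam("scene")
from meas import *
for r in clusters("mould",[a,b],96,(140,48,24),np.array([590,-140])): print("mould",*r)
if x:
  m=x[0]
  print(fitbox([(c,m["pixels"])],96,140,48,24,587,-139,(1.34,)))
print(proj(c,box(587,-139,96,1.34,140,48,24)))
E
python3 plan.py 587 -139 122 -103.2
```

```text
clock: 4.03
eef_pos: [585.4, -139.6, 229.6]
eef_rot: [-1.571, -0.0, -1.8]
wrist_force: [-0.3, 0.4, 0.0]
finger_gap: 93.5
0.72 [258.0, 189.4] 6092
0.39 [203.9, 318.6] 161
mould [ 585.41 -139.71    1.31] 0.906426340341568 2
(array([ 587.07, -139.87,    1.31]), np.float64(0.9657213687896729))
[[277.92 244.33]
 [279.64 254.13]
 [237.28 244.33]
 [235.8  254.13]
 [280.69 121.97]
 [282.89 122.15]
 [234.91 121.97]
 [233.01 122.15]]
now [ 585.3 -140.2  229.6] psi -103.2 gap 93.8 F [-0.5 -0.1  1.3] t 4.3
shift [ -1.5 107.6   1.3] turn [-0. -0.  0.] rows>= 2.6 j6~-0.00
```

View pics/c_w.png

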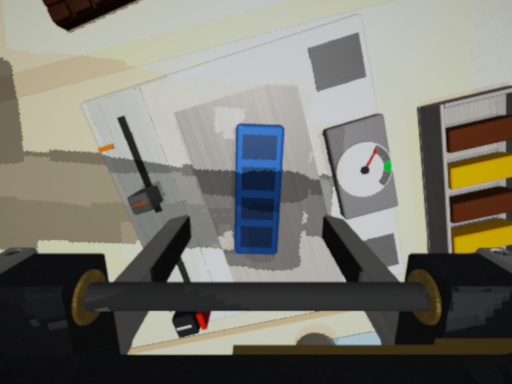

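The wrist picture shows the mould at (258,189), centred between the fingers and agreeing with the model fit. The orange marker is at (106,148) and the heat grip at (145,198).

```bash
python3 -m jog '[-1.5,30,1.5,0,1.7,0, -1.5,60,1.5,0,1.7,0, -1.5,85,1.5,0,1.7,0, -1.5,100,1.5,0,1.7,0, -1.5,107,1.5,0,1.7,0, -1.5,107.5,1.5,0,1.7,0]' ; python3 -m jog '[0,0,0,0,0,0, 0,0,0,0,0,0, 0,0,0,0,0,0, 0,0,0,0,0,0, 0,0,0,0,0,0, 0,0,0,0,0,0, 0,0,0,0,0,0, 0,0,0,0,0,0]' 40 25
```

```text
clock: 4.83
eef_pos: [586.7, -138.8, 120.8]
eef_rot: [-1.573, 0.0, -1.831]
wrist_force: [0.3, -0.2, 0.6]
finger_gap: 93.7
clock: 5.5
eef_pos: [587.2, -138.8, 122.2]
eef_rot: [-1.571, 0.0, -1.831]
wrist_force: [-0.0, 1.2, 0.8]
finger_gap: 48.0
```

```bash
python3 -m jog '[0,-10,0,0,0,0, 0,-30,0,0,0,0, 0,-60,0,0,0,0, 0,-90,0,0,0,0, 0,-110,0,0,0,0, 0,-115,0,0,0,0]'; python3 plan.py 474 434 237 -6.3
```

```text
clock: 6.0
eef_pos: [588.0, -139.0, 241.6]
eef_rot: [-1.565, -0.0, -1.831]
wrist_force: [0.3, -0.0, -0.8]
finger_gap: 47.9
now [ 588.  -139.   241.6] psi -104.9 gap 47.9 F [ 0.3 -0.  -0.8] t 6.0
shift [-524.4    3.  -257.7] turn [ -0.2 -98.6   0.3] rows>= 14.0 j6~-0.72
```

```bash
python3 -m jog '[-10,0,-5,0,-2,0, -30,0,-15,0,-6,0, -56,0,-28,0,-11,0, -84,0,-42,0,-16,0, -112,1,-56,0,-21,0, -140,1,-69,0,-26,0, -168,1,-83,0,-32,0, -196,1,-97,0,-37,0, -224,1,-110,0,-42,0, -252,1,-124,0,-47,0]';  python3 plan.py 474 434 237 -6.3
```

```text
clock: 6.83
eef_pos: [530.7, 138.5, 234.2]
eef_rot: [-1.573, 0.001, -1.004]
wrist_force: [1.3, -0.5, -1.1]
finger_gap: 48.1
now [530.7 138.5 234.2] psi -57.5 gap 48.1 F [ 1.3 -0.5 -1.1] t 6.8
shift [-279.8   -2.8  110.7] turn [  0.1 -51.2  -0.1] rows>= 7.2 j6~-0.72
```

```bash
python3 -m jog '[-28,0,11,0,-5,0, -56,0,22,0,-10,0, -86,0,34,0,-16,0, -118,0,47,0,-22,0, -150,0,59,0,-28,0, -182,-1,72,0,-34,0, -214,-1,85,0,-40,0, -244,-2,97,0,-45,0, -268,-2,106,0,-49,0, -280,-3,111,0,-51.2,0]';  python3 plan.py 474 434 30 -6.3; python3 - <<'E'
from meas import *
c=cam("wrist"); cv2.imwrite("pics/d_w.png",c["img"][:,:,::-1])
a=cam("scene"); cv2.imwrite("pics/d_s.png",a["img"][:,:,::-1])
for r in clusters("mat",[c],0,(190,110,3)): print("mat",*r)
print(proj(c,[474,434,0]))
E
```

```text
clock: 7.67
eef_pos: [475.1, 435.6, 236.4]
eef_rot: [-1.573, 0.003, -0.109]
wrist_force: [-0.8, -0.4, -0.2]
finger_gap: 48.2
now [475.1 435.6 236.4] psi -6.2 gap 48.2 F [-0.8 -0.4 -0.2] t 7.7
shift [ -0.3 206.4  -1.3] turn [ 0.1  0.1 -0.2] rows>= 4.9 j6~-0.72
mat [427.62 417.55   1.76] 0.16966664791107178 1
mat [465.68 299.38   0.18] 0.2679572105407715 1
[[255.97 171.53]]
```

View pics/d_w.png

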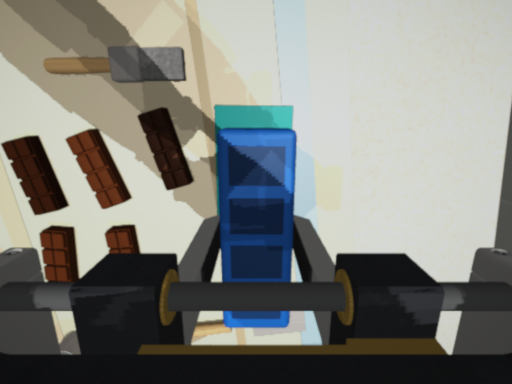

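The mould (256,230) is still held and lined up with the mat, whose far edge shows at (254,106). Lowering it now.

```bash
python3 -m jog '[0,15,0,0,0,0, 0,45,-1,0,0,0, 0,80,-1,0,0,0, 0,115,-1,0,0,0, 0,145,-1,0,0,0, 0,170,-1,0,0,0, 0,188,-1,0,0,0, 0,198,-1,0,0,0, 0,204,-1,0,0,0, 0,206,-1,0,0,0]'; python3 -m jog '[0,0,0,0,0,0, 0,0,0,0,0,0]'
```

```text
clock: 8.65
eef_pos: [477.3, 431.2, 32.5]
eef_rot: [-1.571, 0.001, -0.118]
wrist_force: [0.6, -0.6, -1.4]
finger_gap: 47.7
clock: 8.82
eef_pos: [477.8, 432.0, 34.2]
eef_rot: [-1.57, -0.001, -0.117]
wrist_force: [-0.5, -0.6, -1.6]
finger_gap: 48.0
```

```bash
python3 -m jog '[0,2,0,0,0,0, 0,4,0,0,0,0, 0,4,0,0,0,0, 0,4,0,0,0,0]'; python3 -c "
from cell import manip
import cv2
for i in range(5): print(manip.read_state()['eef_pos'])
a=manip.camera('side'); cv2.imwrite('pics/e.png',cv2.resize(a['img'][100:200,200:340,::-1],None,fx=5,fy=5))"
```

```text
clock: 9.15
eef_pos: [477.7, 432.1, 29.7]
eef_rot: [-1.57, -0.001, -0.117]
wrist_force: [1.1, 1.1, 3.6]
finger_gap: 47.7
[477.69183459 432.07915459  29.71860488]
[477.69183459 432.07915459  29.71860488]
[477.69183459 432.07915459  29.71860488]
[477.69183459 432.07915459  29.71860488]
[477.69183459 432.07915459  29.71860488]
```

View pics/e.png

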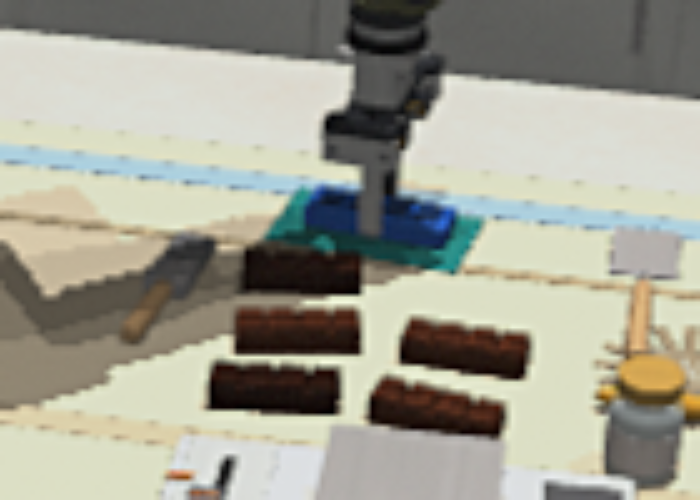

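```bash
python3 -m jog '[0,0,0,0,0,0, 0,0,0,0,0,0, 0,0,0,0,0,0, 0,0,0,0,0,0, 0,-5,0,0,0,0, 0,-25,0,0,0,0, 0,-60,0,0,0,0, 0,-100,0,0,0,0, 0,-140,0,0,0,0, 0,-170,0,0,0,0]' 85; python3 - <<'E'
from meas import *
c=cam("wrist"); cv2.imwrite("pics/f_w.png",c["img"][:,:,::-1])
a=cam("scene");b=cam("side")
for r in clusters("mat",[a,b],0,(190,110,3),np.array([477,420])): print("mat",*r)
for r in clusters("mould",[a,b,c],3,(140,48,24),np.array([477,430])): print("mould",*r)
for m in manip.masks_of("mark",a)+manip.masks_of("mark",b): print(m["score"],m["xy"],m["pixels"].sum())
E
python3 plan.py 454 -312 190 2.6
```

```text
clock: 10.03
eef_pos: [477.6, 432.0, 203.1]
eef_rot: [-1.569, -0.002, -0.117]
wrist_force: [0.8, 0.6, 1.4]
finger_gap: 85.1
mat [473.33 430.6   -0.1 ] 0.4920562505722046 2
mould [477.69 432.21  -0.1 ] 0.8884507715702057 2
0.7 [162.7, 211.1] 207
0.45 [329.2, 155.2] 199
0.44 [280.8, 150.0] 194
now [477.2 431.6 198. ] psi -6.7 gap 84.6 F [-0.1 -0.8 -0.3] t 10.5
shift [  63.9    8.8 -741.2] turn [ 0.1 -9.3 -0.1] rows>= 17.8 j6~-2.22
```

View pics/f_w.png

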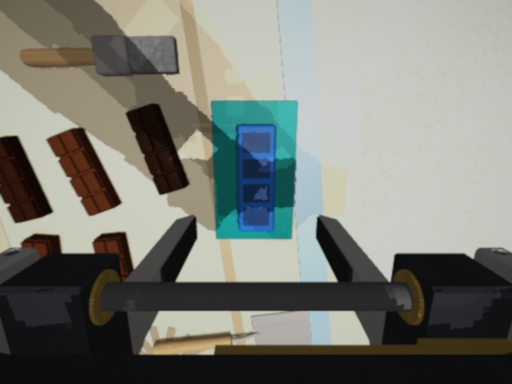

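The mould lies centred on the mat, at (256,177) in the wrist picture. Next is the selector.

```bash
python3 plan.py 454 -312 200 -87.4; python3 -m jog '[2,0,-15,0,2,0, 5,0,-40,0,5,0, 8,0,-75,0,9,0, 10,0,-112,0,13,0, 13,0,-150,0,17,0, 16,0,-190,0,21,0, 20,0,-230,0,26,0, 23,0,-270,0,30,0, 27,0,-310,0,35,0, 30,0,-350,0,40,0]' 60; python3 plan.py 454 -312 200 -87.4
```

```text
now [477.2 431.6 198. ] psi -6.7 gap 84.6 F [-0.1 -0.8 -0.3] t 10.5
shift [  63.9   -1.2 -741.3] turn [ 0.1 80.7 -0. ] rows>= 17.8 j6~-0.65
clock: 11.37
eef_pos: [465.7, 78.9, 198.8]
eef_rot: [-1.571, 0.0, -0.819]
wrist_force: [2.1, 0.1, 0.5]
finger_gap: 59.6
now [465.7  78.9 198.8] psi -46.9 gap 59.6 F [2.1 0.1 0.5] t 11.4
shift [ 277.6   -1.2 -275.5] turn [ 0.  40.5 -0. ] rows>= 9.4 j6~-0.65
```

```bash
python3 -m jog '[28,0,-28,0,4,0, 55,0,-55,0,8,0, 83,0,-83,0,12,0, 110,0,-110,0,16,0, 138,0,-138,0,20,0, 166,0,-166,0,24,0, 194,0,-194,0,28,0, 220,-1,-220,0,32,0, 244,-1,-244,0,36,0, 264,-1,-262,0,39,0]'; python3 -m jog '[8,0,-8,0,1,0, 13.5,0,-13.5,0,1.5,0, 13.5,0,-13.5,0,1.5,0]' ; cat > look.py <<'E'
import sys
from meas import *
name=sys.argv[1]
c=cam("wrist"); cv2.imwrite(f"pics/{name}_w.png",c["img"][:,:,::-1])
a=cam("scene"); b=cam("side")
for n,x in(("s",a),("d",b)): cv2.imwrite(f"pics/{name}_{n}.png",x["img"][:,:,::-1])
for t,z in [("selector_top",88),("heat_top",82),("pan_top",96)]:
    for n,k in(("scene",a),("side",b),("wrist",c)):
        for m in manip.tip_of(t,k)[:2]: print(t,n,np.array(m["xy"]),round(m["score"],2),onz(k,m["xy"],z))
E
python3 look.py g; python3 plan.py 454 -312 200 -87.4
```

```text
clock: 12.2
eef_pos: [455.8, -293.6, 199.6]
eef_rot: [-1.571, 0.0, -1.501]
wrist_force: [0.8, -0.8, 0.1]
finger_gap: 60.2
clock: 12.45
eef_pos: [443.2, -305.9, 199.7]
eef_rot: [-1.572, 0.001, -1.523]
wrist_force: [-0.1, -0.7, -1.5]
finger_gap: 59.9
selector_top scene [159.8 210.5] 0.46 [ 457.21 -315.09   88.  ]
selector_top side [328.4 194.4] 0.64 [749.71 -39.63  88.  ]
selector_top side [230.5 229. ] 0.53 [ 453.99 -306.19   88.  ]
selector_top wrist [269.3 194.3] 0.81 [ 456.24 -306.75   88.  ]
heat_top scene [221.  186.8] 0.46 [ 434.89 -120.95   82.  ]
heat_top side [238.3 197.9] 0.43 [ 434.9  -127.04   82.  ]
heat_top wrist [267.7   5.9] 0.69 [ 444.84 -133.6    82.  ]
heat_top wrist [434.3  43.7] 0.21 [ 600.48 -157.02   82.  ]
pan_top scene [231.1 221.6] 0.6 [ 588.9 -152.3   96. ]
pan_top side [278.8 204. ] 0.88 [ 585.05 -148.71   96.  ]
pan_top wrist [434.3  43.3] 0.62 [ 592.21 -160.57   96.  ]
now [ 444.2 -305.4  200.1] psi -87.2 gap 60.0 F [ 0.1 -0.2 -0.2] t 13.1
shift [7.  0.1 9.5] turn [-0.   0.2  0. ] rows>= 0.3 j6~-0.65
```

View pics/g_w.png

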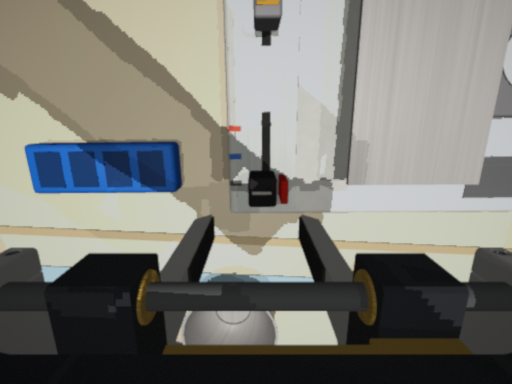

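```bash
python3 - <<'E'
from h import *
i=cv2.imread("pics/g_w.png"); cv2.imwrite("pics/g_crop.png",cv2.resize(i[100:220,210:310],None,fx=6,fy=5,interpolation=cv2.INTER_NEAREST))
c=cam("wrist"); print(c["origin"])
np.save("gw.npy",np.array([0]))
for p,z in [((249,190),88),((276,190),88),((262,206),88),((262,172),88),((288,189),80),((234,128),42),((236,156),42),((266,113),42),((266,31),82),((253,28),82),((280,28),82),((266,2),82),((352,183),96)]: print(p,z,onz(c,p,z))
E
```

```text
[ 440.08652459 -232.50297474  357.58640413]
(249, 190) 88 [ 436.07991277 -302.87718303   88.        ]
(276, 190) 88 [ 464.01194565 -301.54560496   88.        ]
(262, 206) 88 [ 450.4539644 -319.6060735   88.       ]
(262, 172) 88 [ 448.52164451 -283.33348321   88.        ]
(288, 189) 80 [ 477.41905285 -301.88708408   80.        ]
(234, 128) 42 [ 415.27427356 -242.53379985   42.        ]
(236, 156) 42 [ 418.47351583 -274.42360528   42.        ]
(266, 113) 42 [ 450.87258236 -224.34206994   42.        ]
(266, 31) 82 [ 445.39196508 -153.29889755   82.        ]
(253, 28) 82 [ 433.38491544 -151.41732567   82.        ]
(280, 28) 82 [ 458.03257299 -150.2414928    82.        ]
(266, 2) 82 [ 444.07061702 -130.14600168   82.        ]
(352, 183) 96 [ 538.59560459 -288.67980557   96.        ]
```

View pics/g_crop.png

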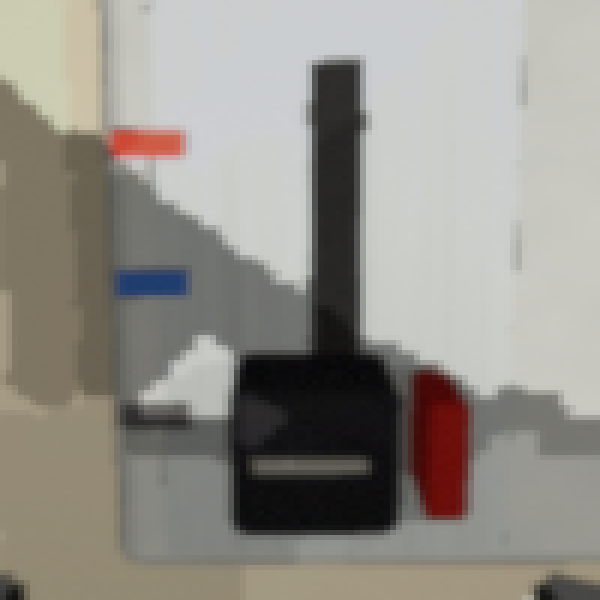

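The wrist picture shows the grip's top line at (262,193), with the blue tick at (236,156) and the red tick at (234,128). That puts the selector at about (451,-306), and the tick spacing comes out at 32 mm as it should.

```bash
python3 plan.py 452 -306 76 -87.4; python3 -m jog '[0.5,10,4,0,0.2,0, 0.5,40,8,0,0.2,0, 0.5,70,8,0,0.2,0, 0.5,95,8,0,0.2,0, 0.5,112,8,0,0.2,0, 0.5,120,8,0,0.2,0, 0.5,124,8,0,0.2,0, 0.5,124,8,0,0.2,0]' 66; python3 plan.py 452 -306 76 -87.4; python3 look.py hh
```

```text
now [ 444.2 -305.5  200.1] psi -87.2 gap 60.3 F [ 0.5 -0.1  0.3] t 13.1
shift [  0.9 124.1   7.8] turn [-0.   0.2 -0. ] rows>= 3.0 j6~-0.64
clock: 13.77
eef_pos: [452.2, -305.6, 75.6]
eef_rot: [-1.571, 0.0, -1.526]
wrist_force: [-0.5, 0.3, -0.1]
finger_gap: 66.1
now [ 452.2 -305.6   75.6] psi -87.4 gap 66.1 F [-0.5  0.3 -0.1] t 13.8
shift [ 0.4 -0.4 -0.2] turn [ 0. -0. -0.] rows>= 0.0 j6~-0.64
selector_top scene [383.9 166.1] 0.6 [573.09 374.25  88.  ]
selector_top scene [160.9 207.5] 0.51 [ 447.13 -309.03   88.  ]
selector_top side [231.6 227.9] 0.78 [ 456.04 -300.1    88.  ]
selector_top wrist [258.4 249.7] 0.62 [ 452.95 -306.84   88.  ]
heat_top scene [220.2 188.8] 0.69 [ 441.97 -126.36   82.  ]
heat_top scene [358.6 247. ] 0.2 [800.98 117.11  82.  ]
pan_top scene [230.2 223.4] 0.84 [ 593.86 -157.03   96.  ]
pan_top side [281.2 208.7] 0.81 [ 597.44 -173.31   96.  ]
pan_top side [328.9 193.8] 0.48 [751.1  -47.01  96.  ]
pan_top wrist [259.7 247.1] 0.31 [ 453.35 -301.13   96.  ]
```

View pics/hh_w.png

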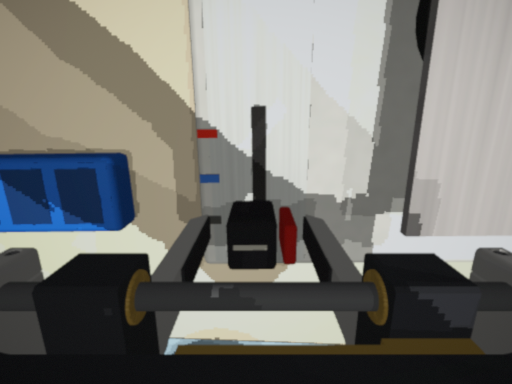

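The grip is at (252,247) between the fingers, about 2 mm left of centre. Correcting that and closing.

```bash
python3 -m jog '[0,0,-1.5,0,0,0, 0,0,-1.5,0,0,0, 0,0,-1.5,0,0,0, 0,0,-1.5,0,0,0, 0,0,-1.5,0,0,0, 0,0,-1.5,0,0,0, 0,0,-1.5,0,0,0, 0,0,-1.5,0,0,0]' 30 20
```

```text
clock: 15.03
eef_pos: [451.5, -305.8, 76.2]
eef_rot: [-1.569, -0.001, -1.525]
wrist_force: [8.4, 0.2, -3.6]
finger_gap: 35.1
```

```bash
python3 -m jog '[-4,0,1,0,0,0, -8,0,1,0,0,0, -12,0,1,0,0,0, -16,0,1,0,0,0, -20,0,1,0,0,0, -24,0,1,0,0,0, -28,0,1,0,0,0, -31,0,1,0,0,0, -32,0,1,0,0,0, -32,0,1,0,0,0]'; python3 look.py i
```

```text
clock: 15.87
eef_pos: [450.1, -273.4, 76.2]
eef_rot: [-1.571, 0.0, -1.525]
wrist_force: [-2.2, 2.6, 6.6]
finger_gap: 35.0
selector_top scene [175.2 203.7] 0.5 [ 450.08 -267.79   88.  ]
selector_top side [233.4 221.7] 0.65 [ 453.72 -268.24   88.  ]
selector_top side [282.3 141.8] 0.63 [523.36 318.35  88.  ]
selector_top wrist [258.8 254.3] 0.63 [ 451.27 -277.87   88.  ]
heat_top scene [219.2 189.6] 0.53 [ 443.9  -130.34   82.  ]
heat_top scene [339.8 202.4] 0.45 [643.37 164.09  82.  ]
pan_top scene [231.8 224. ] 0.66 [ 597.71 -153.97   96.  ]
pan_top side [278.7 204.5] 0.73 [ 585.18 -151.64   96.  ]
```

View pics/i_w.png

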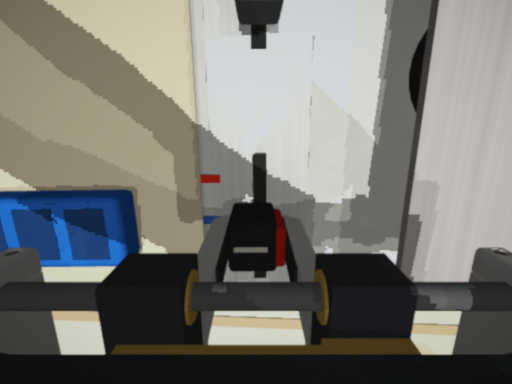

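It slid 32 mm and stays aligned with the fingers, grip line at (250,250). Releasing.

```bash
python3 -m jog '[0,0,0,0,0,0, 0,0,0,0,0,0, 0,0,0,0,0,0, 0,0,0,0,0,0, 0,0,0,0,0,0, 0,-15,0,0,0,0, 0,-50,0,0,0,0, 0,-90,0,0,0,0, 0,-120,0,0,0,0, 0,-130,0,0,0,0]' 66; python3 look.py j; python3 - <<'E'
import cv2
i=cv2.imread("pics/j_w.png"); cv2.imwrite("pics/j_crop.png",cv2.resize(i[90:230,200:310],None,fx=5,fy=4.2,interpolation=cv2.INTER_NEAREST))
i=cv2.imread("pics/j_s.png"); cv2.imwrite("pics/j_crop2.png",cv2.resize(i[170:300,140:320],None,fx=4,fy=4,interpolation=cv2.INTER_CUBIC))
E
```

```text
clock: 17.3
eef_pos: [451.0, -274.4, 210.6]
eef_rot: [-1.567, -0.004, -1.526]
wrist_force: [-0.3, -0.2, -0.4]
finger_gap: 66.0
selector_top scene [172.6 205.5] 0.59 [ 453.8  -276.65   88.  ]
selector_top scene [292.2 186.3] 0.49 [530.42  69.73  88.  ]
selector_top side [234.7 223.6] 0.52 [ 460.34 -276.77   88.  ]
selector_top wrist [257.3 192.9] 0.57 [ 452.31 -277.84   88.  ]
heat_top scene [219.3 187.1] 0.51 [ 433.92 -126.05   82.  ]
heat_top side [240.7 196.9] 0.59 [ 441.81 -119.13   82.  ]
heat_top side [262.7 168.5] 0.43 [481.03  88.94  82.  ]
pan_top scene [231.6 220.9] 0.74 [ 587.13 -150.08   96.  ]
pan_top side [280.9 207.7] 0.66 [ 595.54 -167.97   96.  ]
pan_top wrist [411.5  79.9] 0.83 [ 592.69 -158.86   96.  ]
```

View pics/j_crop.png

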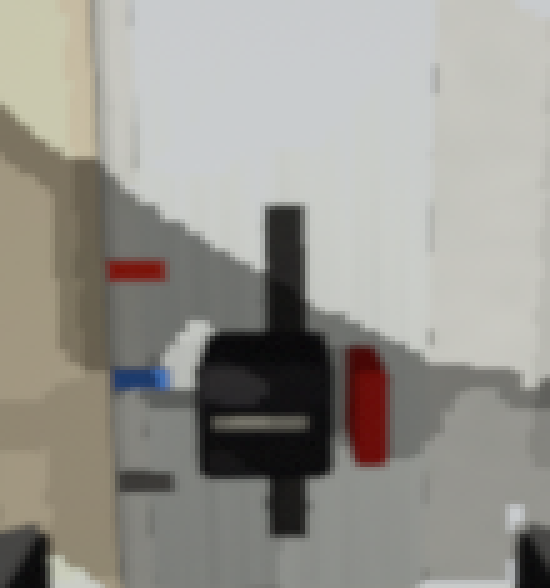

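View pics/j_crop2.png

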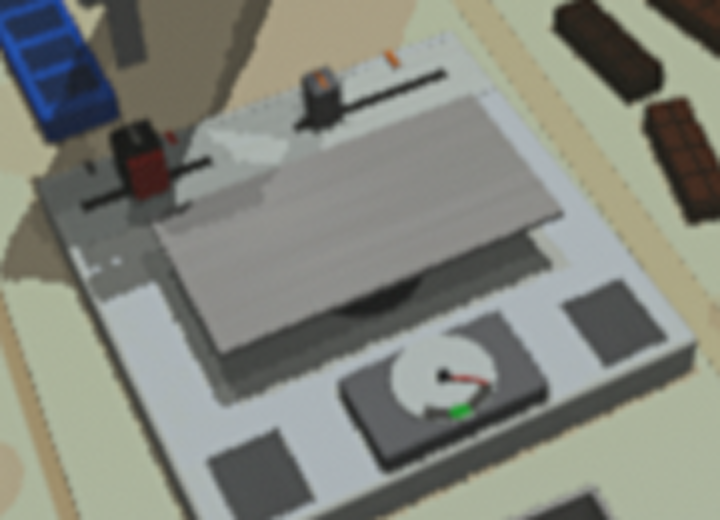

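The tab is out beside the blue tick, at (236,180) in the wrist picture, so the selector is latched in weigh. Next come the blocks.

```bash
python3 plan.py 580 116 200 -12; python3 -m jog '[-10,0,3,0,-2,0, -35,0,10,0,-7,0, -70,0,20,0,-13,0, -107,0,31,0,-20,0, -145,1,42,0,-27,0, -185,2,54,0,-34,0, -225,3,66,0,-41,0, -265,5,78,0,-48,0, -305,7,90,0,-55,0, -340,9,100,0,-62,0]' 90; python3 plan.py 580 116 200 -12
```

```text
now [ 450.1 -273.7  205.6] psi -87.4 gap 65.7 F [ 0.4  0.5 -0.2] t 17.9
shift [-383.4    5.7  147.4] turn [  0.  -75.4  -0. ] rows>= 10.5 j6~-1.16
clock: 18.73
eef_pos: [534.6, 73.6, 197.1]
eef_rot: [-1.57, -0.0, -0.435]
wrist_force: [1.3, 0.1, 0.1]
finger_gap: 89.7
now [534.6  73.6 197.1] psi -24.9 gap 89.7 F [1.3 0.1 0.1] t 18.7
shift [23.3 -2.9 57.6] turn [ -0.  -12.9   0. ] rows>= 1.8 j6~-1.16
```

```bash
python3 -m jog '[10,-2,25,0,-6,0, 20,-3,48,0,-11,0, 23,-3,57.5,0,-13,0, 23,-3,57.5,0,-13,0, 23,-3,57.5,0,-13,0]'; cat > bars.py <<'E'
import sys
from meas import *
name=sys.argv[1]
c=cam("wrist"); cv2.imwrite(f"pics/{name}_w.png",c["img"][:,:,::-1])
for m in manip.masks_of("bar1",c):
    p=onz(c,m["xy"],14)[:2]
    r=m["pixels"]; e=r[0].any() or r[:,0].any() or r[:,-1].any() or r[250:].any()
    if m["score"]<.25: continue
    if e: print("cut",p,m["score"]); continue
    x,s=fitbox([(c,r)],0,110,36,28,*p,); print(x,"psi %.1f"%(((np.degrees(x[2])+90)%180)-90),round(s,2),m["score"])
E
python3 bars.py k; python3 plan.py 580 116 26 -12
```

```text
clock: 19.15
eef_pos: [579.6, 112.4, 199.6]
eef_rot: [-1.571, 0.001, -0.218]
wrist_force: [-0.0, -0.5, 0.5]
finger_gap: 89.8
[579.15 113.64  -0.18] psi -10.4 0.91 0.93
[587.97 216.52  -0.03] psi -1.7 0.94 0.89
[444.74 119.47   0.12] psi 6.7 0.95 0.89
cut [ 576.94 -148.31] 0.74
cut [445.48 318.76] 0.62
cut [442.65 214.63] 0.61
now [579.5 111.7 200.1] psi -12.6 gap 90.0 F [-0.1  0.1  0.4] t 19.2
shift [ -0.4 174.1   4.4] turn [ 0.  -0.6 -0. ] rows>= 4.2 j6~-1.16
```

View pics/k_w.png

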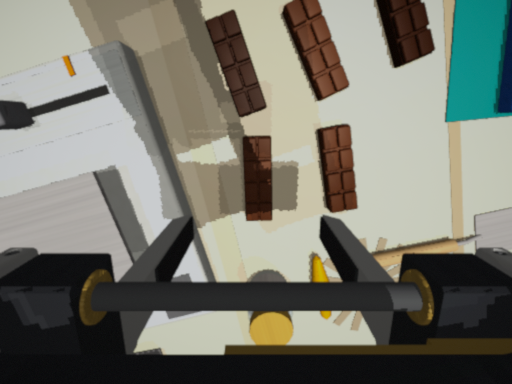

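The block under the gripper is at (258,178), fitted at (579,114), ψ −10.5°. The neighbours are clear, so I'm descending.

```bash
python3 -m jog '[-1,20,1,0,-1,0, -1,55,2.3,0,-2,0, -1,90,2.3,0,-2,0, -1,122,2.3,0,-2,0, -1,148,2.3,0,-2,0, -1,163,2.3,0,-2,0, -1,171,2.3,0,-2,0, -1,174,2.3,0,-2,0, -1,174,2.3,0,-2,0]' 80; python3 plan.py 579 114 26 -10.5;  python3 -m jog '[0,0,0,0,0,0, 0,0,0,0,0,0, 0,0,0,0,0,0, 0,0,0,0,0,0, 0,0,0,0,0,0, 0,0,0,0,0,0, 0,0,0,0,0,0]' 28 25
```

```text
clock: 20.0
eef_pos: [579.7, 114.5, 26.5]
eef_rot: [-1.571, -0.0, -0.183]
wrist_force: [-0.1, 0.1, -0.3]
finger_gap: 79.7
now [579.7 114.5  26.5] psi -10.5 gap 79.7 F [-0.1  0.1 -0.3] t 20.0
shift [-0.6  0.5 -0.6] turn [-0.  0.  0.] rows>= 0.0 j6~-1.19
clock: 20.58
eef_pos: [579.7, 115.0, 26.1]
eef_rot: [-1.571, -0.0, -0.182]
wrist_force: [1.1, -1.3, 0.5]
finger_gap: 36.6
```

```bash
python3 -m jog '[0,-10,0,0,0,0, 0,-35,0,0,0,0, 0,-65,0,0,0,0, 0,-95,0,0,0,0, 0,-120,0,0,0,0, 0,-140,0,0,0,0, 0,-150,0,0,0,0, 0,-150,0,0,0,0]'; python3 plan.py 594 -190 165 2.6; python3 -c "
from cell import manip
print(manip.read_state()['wrist_force'])"
```

```text
clock: 21.25
eef_pos: [580.4, 115.1, 178.6]
eef_rot: [-1.57, -0.004, -0.182]
wrist_force: [0.0, -0.1, -0.7]
finger_gap: 35.6
now [580.4 115.1 178.6] psi -10.4 gap 35.6 F [ 0.  -0.1 -0.7] t 21.2
shift [  68.4   13.5 -297.6] turn [ -0.  -13.    0.2] rows>= 7.3 j6~-1.93
[ 0.03303695 -0.10309919 -0.70997223]
```

```bash
python3 -m jog '[3,0,-12,0,0,0, 8,1,-35,0,-1,0, 16,2,-70,0,-3,0, 25,4,-108,0,-5,0, 34,6,-146,0,-7,0, 42,8,-184,0,-9,0, 51,10,-222,0,-11,0, 60,12,-258,0,-13,0, 66,13,-284,0,-13,0, 68.4,13.5,-297.6,0,-13,0]'; python3 plan.py 594 -190 124 2.6
```

```text
clock: 22.08
eef_pos: [591.9, -193.9, 160.2]
eef_rot: [-1.57, 0.003, 0.042]
wrist_force: [0.8, 0.6, -1.8]
finger_gap: 36.0
now [ 591.9 -193.9  160.2] psi 2.4 gap 36.0 F [ 0.8  0.6 -1.8] t 22.1
shift [ 2.4 36.2  3.8] turn [-0.1 -0.2 -0.2] rows>= 0.9 j6~-1.93
```

```bash
python3 -m jog '[1,8,2,0,0,0, 2,18,4,0,0,0, 2,28,4,0,0,0, 2,34,4,0,0,0, 2,37,4,0,0,0, 2,37,4,0,0,0, 2,37,4,0,0,0]'; python3 look.py l >/dev/null;  python3 plan.py 594 -190 124 2.6
```

```text
clock: 22.67
eef_pos: [595.2, -185.5, 125.7]
eef_rot: [-1.571, -0.0, 0.046]
wrist_force: [0.6, -0.1, -0.3]
finger_gap: 35.9
now [ 595.  -186.   125.6] psi 2.6 gap 36.0 F [ 0.4  0.7 -1.1] t 23.3
shift [-1.2  1.6 -3.9] turn [ 0. -0.  0.] rows>= 0.1 j6~-1.93
```

View pics/l_s.png

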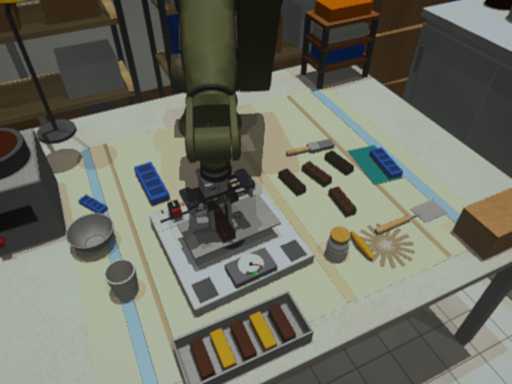

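```bash
python3 -m jog '[0,2,-4,0,0,0, 0,4,-4,0,0,0, 0,4,-4,0,0,0]'; python3 -m jog '[0,0,0,0,0,0, 0,0,0,0,0,0, 0,0,0,0,0,0, 0,-8,0,0,0,0, 0,-25,0,0,0,0, 0,-50,0,0,0,0, 0,-80,0,0,0,0, 0,-80,0,0,0,0, 0,-80,0,0,0,0]' 54; cat > dial.py <<'E'
import sys
from meas import *
name=sys.argv[1]
a=cam("scene"); b=cam("side")
cv2.imwrite(f"pics/{name}_dial.png",np.hstack([cv2.resize(a["img"][240:290,215:285,::-1],None,fx=5.5,fy=7,interpolation=cv2.INTER_CUBIC),cv2.resize(b["img"][200:245,295:345,::-1],(385,350),interpolation=cv2.INTER_CUBIC)]))
cv2.imwrite(f"pics/{name}_s.png",a["img"][:,:,::-1])
for r in clusters("mould",[a,b],3,(140,48,24),np.array([485,440])): print("mould",*r)
E
python3 dial.py m
```

```text
clock: 23.52
eef_pos: [595.0, -190.2, 121.0]
eef_rot: [-1.571, 0.001, 0.045]
wrist_force: [0.4, -0.3, -0.4]
finger_gap: 35.8
clock: 24.27
eef_pos: [595.8, -190.2, 203.8]
eef_rot: [-1.572, -0.003, 0.045]
wrist_force: [0.1, 0.4, -0.7]
finger_gap: 54.1
mould [493.93 457.87  -0.1 ] 0.8634286522865295 1
```

View pics/m_dial.png

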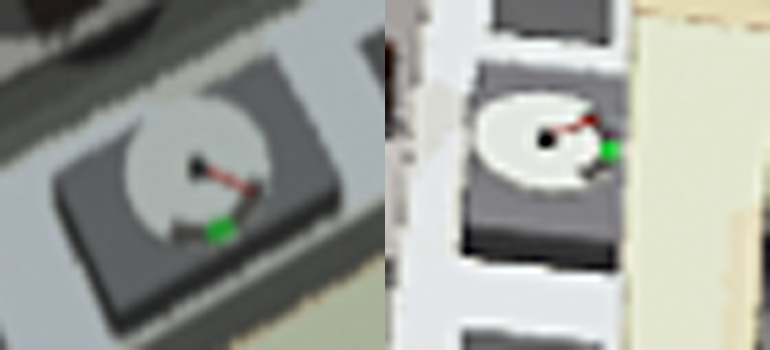

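View pics/m_s.png

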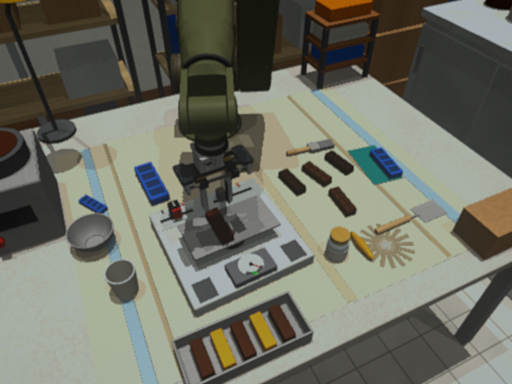

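In the scene picture the first block sits on the pan at (220,225) and the needle has started towards green. The mould has been knocked aside to (386,162), which fits to about (494,458): still on the mat, but off centre. I'll look at it closely when the arm is nearby. Next block.

```bash
python3 plan.py 588 216 200 -2; python3 -m jog '[0,0,15,0,0,0, 0,0,45,0,0,0, 1,0,82,0,1,0, 2,0,122,0,1,0, 3,1,163,0,2,0, 4,1,204,0,2,0, 5,2,245,0,3,0, 6,2,286,0,3,0, 8,2,326,0,4,0, 9,3,362,0,4,0]' 80; python3 plan.py 588 216 200 -2
```

```text
now [ 594.8 -189.9  200.4] psi 2.6 gap 54.1 F [ 0.4 -0.2 -0.1] t 24.5
shift [ 11.5   0.7 405.8] turn [-0.   4.6 -0.1] rows>= 9.7 j6~-1.18
clock: 25.3
eef_pos: [586.8, 175.1, 198.2]
eef_rot: [-1.571, 0.001, -0.025]
wrist_force: [0.1, 0.8, 0.2]
finger_gap: 80.4
now [586.8 175.1 198.2] psi -1.4 gap 80.4 F [0.1 0.8 0.2] t 25.3
shift [ 0.1 -1.8 40.9] turn [ 0.   0.6 -0. ] rows>= 1.0 j6~-1.18
```

```bash
python3 -m jog '[0,-1,20,0,0.6,0, 0,-1,36,0,0.6,0, 0,-2,41,0,0.6,0, 0,-2,41,0,0.6,0, 0,-2,41,0,0.6,0]'; python3 bars.py n; python3 - <<'E'
from meas import *
c=cam("wrist")
for r in clusters("mould",[c],3,(140,48,24),np.array([485,440])): print("mould",*r)
for r in clusters("mat",[c],0,(190,110,3),np.array([477,420])): print("mat",*r)
E
python3 plan.py 588 216 26 -2
```

```text
clock: 25.72
eef_pos: [588.9, 212.2, 200.4]
eef_rot: [-1.571, 0.0, -0.035]
wrist_force: [0.1, 0.1, 0.0]
finger_gap: 79.9
[588.06 216.47  -0.03] psi -1.8 0.93 0.66
[443.72 120.02   0.14] psi 7.9 0.93 0.66
cut [431.66 315.15] 0.58
cut [439.82 213.61] 0.55
mould [497.98 456.13  -0.12] 0.9158967733383179 1
mat [465.23 412.     2.77] 0.629775881767273 1
now [589.  212.1 200.6] psi -2.1 gap 79.9 F [-0.8  0.3  0.2] t 26.0
shift [ -1.2 174.6   3.9] turn [ 0.  -0.1  0. ] rows>= 4.2 j6~-1.18
```

View pics/n_w.png

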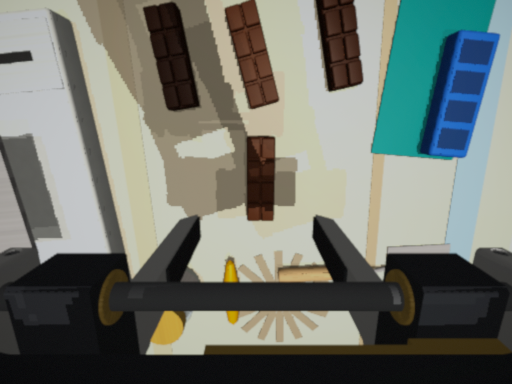

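The block is at (261,178). The mould sits by the right edge of the mat at (463,95); I'll re-centre it later.

```bash
python3 -m jog '[-1,20,2,0,0,0, -1,55,4,0,0,0, -1,90,4.3,0,0,0, -1,122,4.3,0,0,0, -1,148,4.3,0,0,0, -1,163,4.3,0,0,0, -1,171,4.3,0,0,0, -1,174.5,4.3,0,0,0, -1,174.5,4.3,0,0,0]' 80; python3 -m jog '[0,0,0,0,0,0, 0,0,0,0,0,0, 0,0,0,0,0,0, 0,0,0,0,0,0, 0,0,0,0,0,0, 0,0,0,0,0,0, 0,0,0,0,0,0]' 28 25;  python3 -m jog '[0,-10,0,0,0,0, 0,-35,0,0,0,0, 0,-65,0,0,0,0, 0,-95,0,0,0,0, 0,-120,0,0,0,0, 0,-138,0,0,0,0, 0,-145,0,0,0,0, 0,-145,0,0,0,0]'; python3 plan.py 591.6 -126 165 2.6
```

```text
clock: 26.72
eef_pos: [588.2, 217.1, 26.1]
eef_rot: [-1.571, 0.0, -0.035]
wrist_force: [0.4, -0.9, -0.9]
finger_gap: 79.7
clock: 27.3
eef_pos: [588.0, 217.4, 26.2]
eef_rot: [-1.571, -0.0, -0.035]
wrist_force: [-0.3, -0.1, -0.2]
finger_gap: 36.7
clock: 27.97
eef_pos: [588.5, 217.5, 173.0]
eef_rot: [-1.57, -0.003, -0.035]
wrist_force: [-0.2, -0.0, -2.2]
finger_gap: 35.9
now [588.5 217.5 173. ] psi -2.0 gap 35.9 F [-0.2 -0.  -2.2] t 28.0
shift [  15.2    7.7 -343.2] turn [-0.  -4.6  0.2] rows>= 8.2 j6~-1.83
```

```bash
python3 -m jog '[1,0,-12,0,0,0, 2,0,-40,0,-1,0, 4,1,-80,0,-1,0, 6,1,-120,0,-2,0, 8,2,-160,0,-2,0, 10,2,-200,0,-3,0, 12,3,-240,0,-4,0, 14,4,-280,0,-4.6,0, 15,4,-315,0,-4.6,0, 15,4,-335,0,-4.6,0]'; python3 plan.py 591.6 -126 122 2.6
```

```text
clock: 28.8
eef_pos: [589.8, -122.2, 165.1]
eef_rot: [-1.57, 0.003, 0.043]
wrist_force: [0.8, 1.0, -1.8]
finger_gap: 35.4
now [ 589.8 -122.2  165.1] psi 2.4 gap 35.4 F [ 0.8  1.  -1.8] t 28.8
shift [ 1.7 43.1 -3.9] turn [-0.  -0.2 -0.2] rows>= 1.0 j6~-1.83
```

```bash
python3 -m jog '[0,6,-4,0,0,0, 0,18,-8,0,0,0, 0,30,-8,0,0,0, 0,40,-8,0,0,0, 0,46,-8,0,0,0, 0,48,-8,0,0,0, 0,48,-8,0,0,0, 0,48,-8,0,0,0]'; python3 plan.py 591.6 -126 116 2.6
```

```text
clock: 29.47
eef_pos: [591.8, -125.5, 119.3]
eef_rot: [-1.571, -0.0, 0.046]
wrist_force: [-0.5, 0.4, -1.0]
finger_gap: 35.7
now [ 591.8 -125.5  119.3] psi 2.6 gap 35.7 F [-0.5  0.4 -1. ] t 29.5
shift [-0.2  3.3 -0.4] turn [0. 0. 0.] rows>= 0.1 j6~-1.83
```

```bash
python3 -m jog '[0,2,0,0,0,0, 0,4,0,0,0,0, 0,4,0,0,0,0]'; python3 -m jog '[0,0,0,0,0,0, 0,0,0,0,0,0, 0,0,0,0,0,0, 0,-8,0,0,0,0, 0,-25,0,0,0,0, 0,-50,0,0,0,0, 0,-80,0,0,0,0, 0,-80,0,0,0,0, 0,-80,0,0,0,0]' 54; python3 dial.py o; python3 plan.py 444 214 200 13
```

```text
clock: 29.72
eef_pos: [591.6, -125.9, 115.0]
eef_rot: [-1.571, -0.0, 0.045]
wrist_force: [0.6, 0.6, -1.8]
finger_gap: 35.6
clock: 30.47
eef_pos: [592.2, -126.1, 197.3]
eef_rot: [-1.572, -0.003, 0.045]
wrist_force: [-0.5, 0.3, -0.9]
finger_gap: 54.1
mould [491.59 459.41  -0.16] 0.9036662578582764 1
now [ 591.2 -125.9  194. ] psi 2.6 gap 54.1 F [-0.4  0.5 -0.1] t 30.7
shift [-131.7   -5.6  346.2] turn [ -0.  -10.4  -0.1] rows>= 8.9 j6~-1.35
```

View pics/o_dial.png

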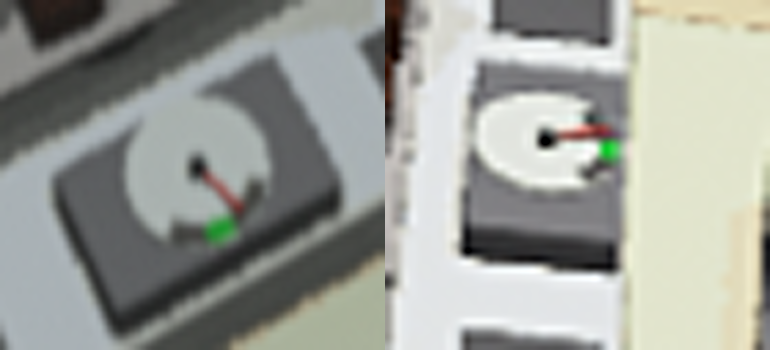

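View pics/o_s.png

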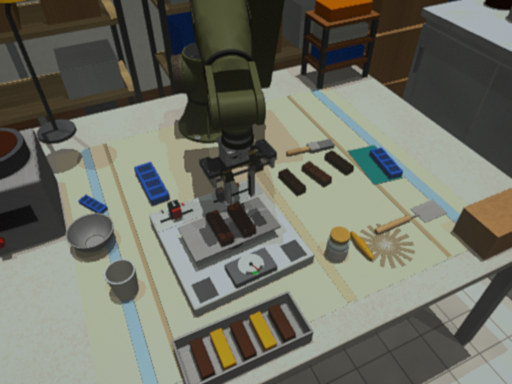

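Two blocks are on the pan, at (219,228) and (240,220), and the needle is just short of green. Taking the third, at about (444,120).

```bash
python3 plan.py 444 120 200 7.9; python3 -m jog '[-5,0,12,0,0,0, -20,-1,40,0,-1,0, -40,-2,75,0,-1,0, -60,-3,112,0,-2,0, -80,-4,150,0,-3,0, -98,-5,186,0,-4,0, -115,-6,216,0,-5,0, -128,-6,238,0,-5.3,0, -135,-6,251,0,-5.3,0, -135,-6,253,0,-5.3,0]' 80; python3 -m jog '[0,0,0,0,0,0, 0,0,0,0,0,0]'; python3 bars.py p; python3 plan.py 444 120 26 7.9
```

```text
now [ 591.2 -125.9  194. ] psi 2.6 gap 54.1 F [-0.4  0.5 -0.1] t 30.7
shift [-135.9   -5.6  252.3] turn [-0.  -5.3 -0.1] rows>= 6.9 j6~-1.44
clock: 31.5
eef_pos: [443.4, 122.8, 200.8]
eef_rot: [-1.57, 0.001, 0.14]
wrist_force: [0.2, 0.1, 0.2]
finger_gap: 80.1
clock: 31.67
eef_pos: [445.4, 120.4, 200.9]
eef_rot: [-1.571, 0.0, 0.138]
wrist_force: [0.1, 0.7, 1.0]
finger_gap: 79.9
[441.76 119.02   0.13] psi 7.6 0.96 0.97
[426.45 312.01   0.18] psi 10.5 0.93 0.81
cut [ 584.31 -194.22] 0.68
[441.34 211.81   0.25] psi 14.5 0.83 0.58
now [445.6 120.  200.8] psi 7.8 gap 79.9 F [0.1 0.6 0.2] t 31.8
shift [ -1.5 174.8   0.3] turn [ 0.  -0.1 -0. ] rows>= 4.2 j6~-1.44
```

View pics/p_w.png

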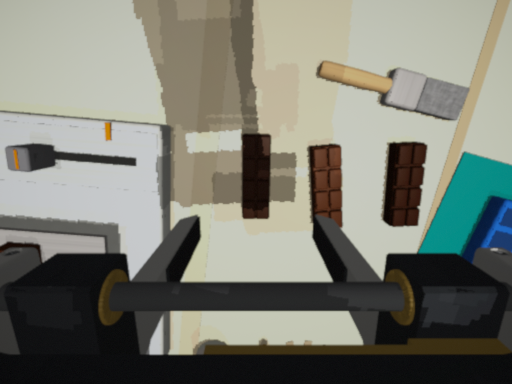

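The block is at (256,175) and the finger gap is clear of the neighbour at (327,185).

```bash
python3 -m jog '[-2,20,0,0,0,0, -3.5,55,-0.5,0,0,0, -3.5,90,-0.5,0,0,0, -3.5,122,-0.5,0,0,0, -3.5,148,-0.5,0,0,0, -3.5,163,-0.5,0,0,0, -3.5,171,-0.5,0,0,0, -3.5,174.5,-0.5,0,0,0, -3.5,174.5,-0.5,0,0,0]' 74; python3 -m jog '[0,0,0,0,0,0, 0,0,0,0,0,0, 0,0,0,0,0,0, 0,0,0,0,0,0, 0,0,0,0,0,0, 0,0,0,0,0,0, 0,0,0,0,0,0]' 28 25;  python3 -m jog '[0,-10,0,0,0,0, 0,-35,0,0,0,0, 0,-65,0,0,0,0, 0,-95,0,0,0,0, 0,-120,0,0,0,0, 0,-138,0,0,0,0, 0,-145,0,0,0,0, 0,-145,0,0,0,0]'; python3 plan.py 588.6 -62 165 2.6
```

```text
clock: 32.52
eef_pos: [442.1, 119.3, 26.5]
eef_rot: [-1.571, 0.0, 0.137]
wrist_force: [-0.2, -0.1, 0.3]
finger_gap: 73.9
clock: 33.1
eef_pos: [442.0, 119.7, 26.8]
eef_rot: [-1.571, -0.0, 0.138]
wrist_force: [-1.2, -1.1, 3.4]
finger_gap: 35.5
clock: 33.77
eef_pos: [442.3, 119.8, 173.1]
eef_rot: [-1.571, -0.003, 0.138]
wrist_force: [-0.4, -0.6, -1.5]
finger_gap: 35.7
now [442.3 119.8 173.1] psi 7.9 gap 35.7 F [-0.4 -0.6 -1.5] t 33.8
shift [ 119.9    8.4 -200.2] turn [-0.   5.3  0.2] rows>= 5.6 j6~-1.72
```

```bash
python3 -m jog '[6,0,-10,0,0,0, 20,0,-33,0,1,0, 40,1,-66,0,2,0, 60,2,-100,0,3,0, 80,3,-133,0,4,0, 97,4,-162,0,5,0, 110,4,-184,0,5.3,0, 118,4,-197,0,5.3,0, 120,4,-200,0,5.3,0, 120,4,-200,0,5.3,0]'; python3 -m jog '[0,8,0,0,0,0, 0,22,0,0,0,0, 0,36,0,0,0,0, 0,46,0,0,0,0, 0,53,0,0,0,0, 0,56,0,0,0,0, 0,56,0,0,0,0]'; python3 plan.py 588.6 -62 108 2.6
```

```text
clock: 34.6
eef_pos: [587.9, -62.9, 165.6]
eef_rot: [-1.57, 0.003, 0.044]
wrist_force: [-0.9, 0.7, -1.7]
finger_gap: 35.6
clock: 35.18
eef_pos: [587.9, -61.6, 111.0]
eef_rot: [-1.571, 0.001, 0.046]
wrist_force: [0.1, -0.1, -2.0]
finger_gap: 35.7
now [587.9 -61.6 111. ] psi 2.6 gap 35.7 F [ 0.1 -0.1 -2. ] t 35.2
shift [ 0.7  3.  -0.4] turn [-0.  0. -0.] rows>= 0.1 j6~-1.72
```

```bash
python3 -m jog '[0,2,0,0,0,0, 0,4,0,0,0,0, 0,4,0,0,0,0]'; python3 -m jog '[0,0,0,0,0,0, 0,0,0,0,0,0, 0,0,0,0,0,0, 0,-8,0,0,0,0, 0,-25,0,0,0,0, 0,-50,0,0,0,0, 0,-85,0,0,0,0, 0,-85,0,0,0,0, 0,-85,0,0,0,0]' 54; python3 dial.py q; python3 look.py q
```

```text
clock: 35.43
eef_pos: [588.3, -61.9, 107.6]
eef_rot: [-1.571, -0.0, 0.045]
wrist_force: [0.3, 1.1, -1.6]
finger_gap: 35.9
clock: 36.18
eef_pos: [589.0, -62.0, 195.1]
eef_rot: [-1.572, -0.004, 0.045]
wrist_force: [0.1, 0.3, -1.4]
finger_gap: 53.8
mould [496.24 458.2   -0.13] 0.9247108101844788 1
selector_top scene [171.8 203.1] 0.63 [ 443.56 -275.89   88.  ]
selector_top side [232.2 221. ] 0.75 [ 448.95 -265.61   88.  ]
selector_top side [280.8 141.8] 0.41 [516.91 316.77  88.  ]
selector_top wrist [22.6 36.5] 0.84 [ 451.9 -272.7   88. ]
selector_top wrist [134.  193.8] 0.61 [ 590.53 -185.62   88.  ]
heat_top scene [218.3 187.6] 0.71 [ 434.66 -129.57   82.  ]
heat_top scene [405.3 222.4] 0.71 [785.28 283.08  82.  ]
heat_top side [282.1 139.7] 0.47 [517.89 348.91  82.  ]
heat_top side [238.9 197.7] 0.44 [ 436.7  -125.37   82.  ]
pan_top scene [230.7 227.7] 0.85 [ 608.6  -161.77   96.  ]
pan_top side [278.6 212. ] 0.96 [ 591.8  -193.42   96.  ]
pan_top wrist [162.8 191.7] 0.69 [ 584.82 -153.79   96.  ]
```

View pics/q_dial.png

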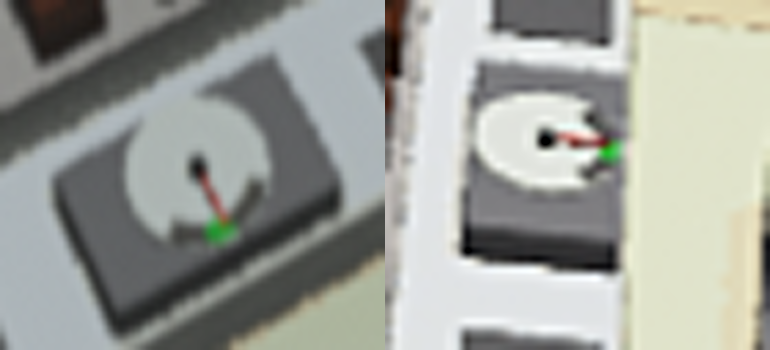

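View pics/q_w.png

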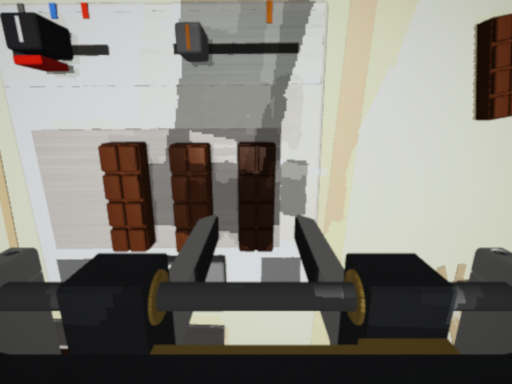

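Three blocks are on the pan at (125,195), (190,195) and (256,195). The needle touches the start of the green band, so I'll take a close-up for margin.

```bash
python3 - <<'E'
from h import *
a=cam("scene"); b=cam("side")
print(onz(a,(251.2,264),60),onz(b,(295+160*50/385,200+138*45/350),60), tri([a,b],[(251.2,264),(295+160*50/385,200+138*45/350)]))
E
python3 plan.py 700 -165 190 2.6
```

```text
[ 715.57695907 -151.289615     60.        ] [ 716.76150127 -150.08994548   60.        ] [ 716.69922912 -151.8103789    61.47310977]
now [588.2 -61.9 192.6] psi 2.6 gap 54.0 F [0.4 0.5 0.1] t 37.1
shift [ 107.     2.6 -108. ] turn [ 0. -0. -0.] rows>= 3.6 j6~-1.85
```

```bash
python3 -m jog '[15,0,-13,0,0,0, 45,0,-38,0,0,0, 78,0,-65,0,0,0, 105,0,-85,0,0,0, 118,0,-93,0,0,0, 120,0,-94,0,0,0, 120,0,-94,0,0,0]'; python3 - <<'E'
from h import *
c=cam("wrist"); cv2.imwrite("pics/r_w.png",c["img"][:,:,::-1])
print(manip.read_state()["eef_pos"],proj(c,[716.7,-151.8,61.5]))
u,v=proj(c,[716.7,-151.8,61.5])[0].astype(int)
cv2.imwrite("pics/r_c.png",cv2.resize(c["img"][v-45:v+45,u-60:u+60,::-1],None,fx=6,fy=6,interpolation=cv2.INTER_CUBIC))
E
```

```text
clock: 37.67
eef_pos: [712.4, -150.6, 191.5]
eef_rot: [-1.57, 0.001, 0.045]
wrist_force: [-0.1, -0.7, -0.1]
finger_gap: 54.1
[ 711.96022875 -150.06448926  192.03954672] [[255.63715955 193.51223962]]
```

View pics/r_c.png

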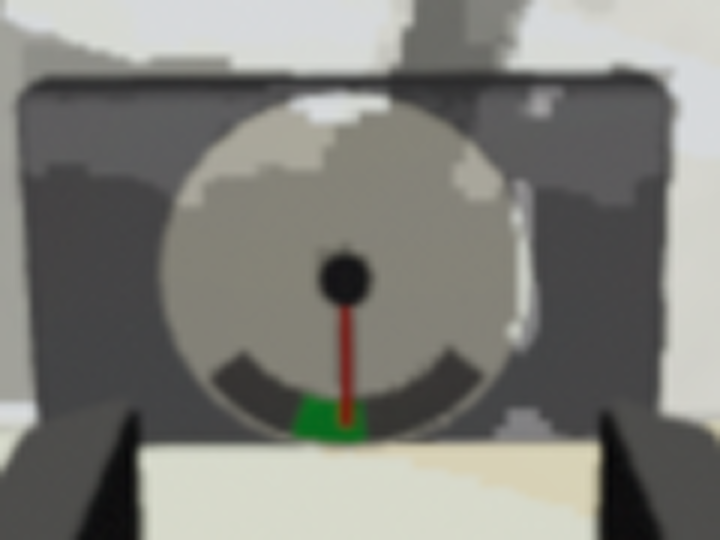

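The needle points straight down at (347,425), with the green band from 293 to 368 on that row. On a scale of about 2.4°/mm that reads roughly 22 mm, inside the band. Now the heat slider.

```bash
python3 plan.py 445 -110 190 2.6; python3 -m jog '[-15,0,2,0,0,0, -45,0,6,0,0,0, -83,0,12,0,0,0, -122,1,18,0,0,0, -162,1,25,0,0,0, -200,1,31,0,0,0, -232,1,37,0,0,0, -254,1,43,0,0,0, -264,1,51,0,0,0, -265,1,52,0,0,0]'; python3 -m jog '[0,0,0,0,0,0, 0,0,0,0,0,0]'; python3 - <<'E'
from h import *
c=cam("wrist"); cv2.imwrite("pics/s_w.png",c["img"][:,:,::-1])
print(manip.read_state()["eef_pos"])
for m in manip.tip_of("heat_top",c)+manip.tip_of("mark",c): print(m, onz(c,m["xy"],82),onz(c,m["xy"],45))
E
```

```text
now [ 712.  -150.1  192. ] psi 2.6 gap 54.2 F [-0.3 -0.3 -0.2] t 37.7
shift [-264.9    2.3   52.1] turn [-0. -0. -0.] rows>= 6.5 j6~-1.86
clock: 38.55
eef_pos: [443.0, -109.1, 192.3]
eef_rot: [-1.571, -0.001, 0.046]
wrist_force: [-0.3, 0.1, 0.3]
finger_gap: 53.8
clock: 38.72
eef_pos: [445.6, -110.3, 191.9]
eef_rot: [-1.571, -0.001, 0.046]
wrist_force: [-0.1, -0.5, 0.2]
finger_gap: 54.1
[ 445.72226716 -110.40883129  191.67320686]
{'xy': [237.5, 193.2], 'score': 0.89} [ 445.2233147  -130.43690646   82.        ] [ 455.45276414 -132.66820893   45.        ]
{'xy': [306.1, 155.2], 'score': 0.66} [403.05534208 -63.41456408  82.        ] [407.44912805 -56.37058458  45.        ]
{'xy': [303.8, 158.0], 'score': 0.51} [405.93549175 -65.44646041  82.        ] [410.7278642  -58.68367687  45.        ]
```

View pics/s_w.png

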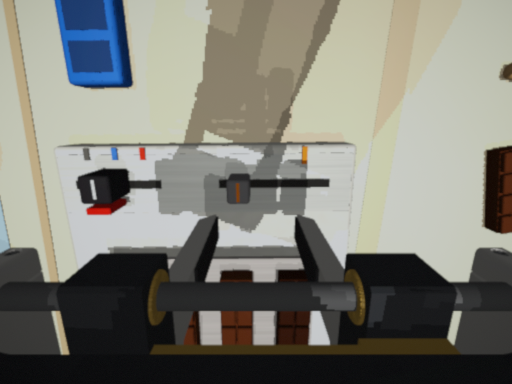

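The heat grip's top is at (237,192), fitted at (445,-131). The marker is at (305,155), about (409,-57).

```bash
python3 plan.py 445.2 -131 72 2.6; python3 -m jog '[-0.5,5,-8,0,0,0, -1.3,30,-20.5,0,0,0, -1.3,60,-20.5,0,0,0, -1.3,88,-20.5,0,0,0, -1.3,108,-20.5,0,0,0, -1.3,117,-20.5,0,0,0, -1.3,119.5,-20.5,0,0,0, -1.3,119.5,-20.5,0,0,0]' 50; python3 -m jog '[0,0,0,0,0,0, 0,0,0,0,0,0, 0,0,0,0,0,0, 0,0,0,0,0,0, 0,0,0,0,0,0, 0,0,0,0,0,0]' 20 8; python3 plan.py 441.8 -56 72 2.6
```

```text
now [ 445.7 -110.5  191.3] psi 2.6 gap 53.8 F [ 0.3 -0.  -0.1] t 38.9
shift [ -1.4 119.3 -20.4] turn [-0. -0. -0.] rows>= 2.9 j6~-1.90
clock: 39.53
eef_pos: [445.0, -131.3, 72.0]
eef_rot: [-1.571, 0.001, 0.045]
wrist_force: [0.4, 0.9, 0.1]
finger_gap: 50.1
clock: 40.03
eef_pos: [445.2, -131.0, 72.6]
eef_rot: [-1.571, -0.001, 0.045]
wrist_force: [-1.1, 2.1, 6.6]
finger_gap: 24.0
now [ 445.2 -131.    72.6] psi 2.6 gap 24.0 F [-1.1  2.1  6.6] t 40.0
shift [ 0.   0.6 75.1] turn [ 0.  -0.   0.1] rows>= 1.8 j6~-1.74
```

```bash
python3 -m jog '[0,0,4,0,0,0, 0,0,12,0,0,0, 0,0,22,0,0,0, 0,0,33,0,0,0, 0,0,44,0,0,0, 0,0,54,0,0,0, 0,0,63,0,0,0, 0,0,70,0,0,0, 0,0,74,0,0,0, 0,0,75,0,0,0]';  python3 -m jog '[0,0,0,0,0,0, 0,0,0,0,0,0]'; python3 - <<'E'
from h import *
c=cam("wrist"); cv2.imwrite("pics/t_w.png",cv2.resize(c["img"][100:260,180:330,::-1],None,fx=4.5,fy=3.7,interpolation=cv2.INTER_CUBIC))
for m in manip.tip_of("heat_top",c)+manip.tip_of("mark",c): print(m, onz(c,m["xy"],82),onz(c,m["xy"],45))
E
```

```text
clock: 40.87
eef_pos: [441.3, -55.7, 72.6]
eef_rot: [-1.571, 0.0, 0.046]
wrist_force: [-6.3, -2.6, 9.3]
finger_gap: 23.9
clock: 41.03
eef_pos: [441.3, -55.9, 72.6]
eef_rot: [-1.571, 0.001, 0.046]
wrist_force: [-6.0, 0.8, 11.1]
finger_gap: 23.8
{'xy': [256.5, 246.2], 'score': 0.79} [440.45416159 -56.5435728   82.        ] [458.7490319  -55.68837914  45.        ]
{'xy': [258.5, 180.8], 'score': 0.57} [400.1396833  -57.21629015  82.        ] [408.36495561 -56.52912528  45.        ]
```

View pics/t_w.png

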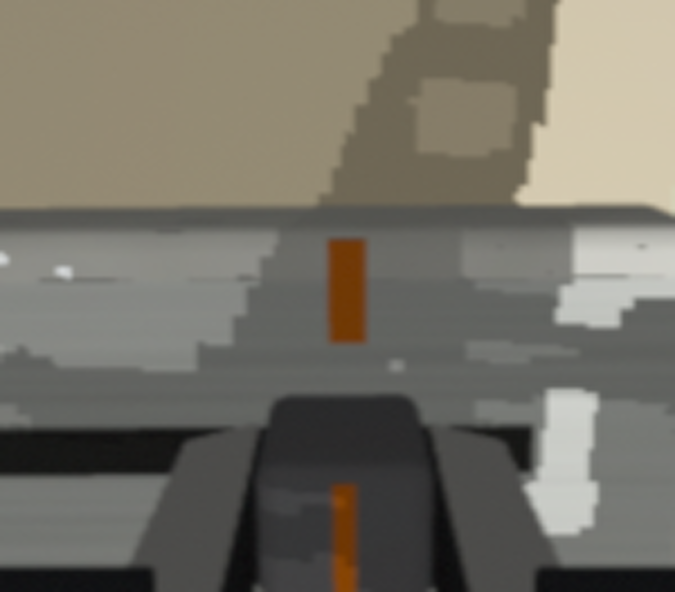

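The slider's line (344) and the marker (348) are in line within about 1 px. Releasing.

```bash
python3 -m jog '[0,0,0,0,0,0, 0,0,0,0,0,0, 0,0,0,0,0,0, 0,0,0,0,0,0, 0,-10,0,0,0,0, 0,-35,0,0,0,0, 0,-70,0,0,0,0, 0,-105,0,0,0,0, 0,-125,0,0,0,0, 0,-130,0,0,0,0]' 50; python3 - <<'E'
from h import *
c=cam("wrist"); cv2.imwrite("pics/u_w.png",c["img"][:,:,::-1])
P=R.from_euler("z",-2.6,degrees=True).as_matrix()
for m in manip.tip_of("heat_top",c)[:1]: print(m["xy"],P@onz(c,m["xy"],82))
for m in manip.tip_of("mark",c)[:2]: print(m["xy"],P@onz(c,m["xy"],45))
E
python3 plan.py 451 -274 200 -87.4
```

```text
clock: 42.02
eef_pos: [442.6, -56.3, 206.3]
eef_rot: [-1.572, -0.006, 0.045]
wrist_force: [-0.4, -0.3, 1.0]
finger_gap: 50.1
[256.4, 189.1] [438.21658705 -77.0511709   82.        ]
[257.2, 155.2] [406.44260033 -76.0998798   45.        ]
now [441.2 -56.  201.6] psi 2.6 gap 50.2 F [ 0.3 -0.1 -0.1] t 42.2
shift [-1.000e-01  1.600e+00 -2.182e+02] turn [ 0. 90. -0.] rows>= 12.6 j6~-0.59
```

View pics/u_w.png

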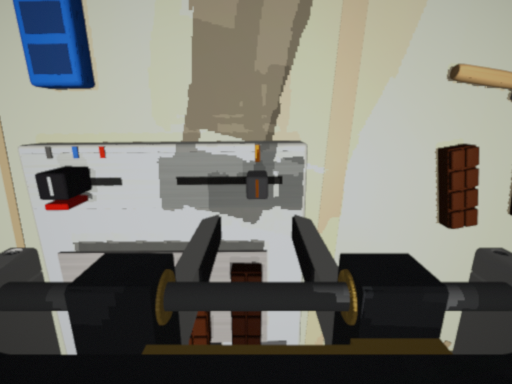

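The heat slider's line is level with the marker, columns 256 and 257. Back to the selector.

```bash
python3 -m jog '[0,0,-8,0,3,0, 0,0,-24,0,9,0, 0,0,-42,0,16,0, 0,0,-60,0,23,0, 0,0,-78,0,30,0, 0,0,-96,0,37,0, 0,0,-114,0,44,0, 0,0,-132,0,51,0, 0,0,-150,0,58,0, 0,0,-168,0,65,0]' 66; python3 plan.py 451.5 -274 200 -87.4
```

```text
clock: 43.0
eef_pos: [448.5, -224.5, 200.1]
eef_rot: [-1.573, 0.003, -1.095]
wrist_force: [0.1, 1.0, -0.2]
finger_gap: 66.0
now [ 448.5 -224.5  200.1] psi -62.8 gap 66.0 F [ 0.1  1.  -0.2] t 43.0
shift [ 45.4   0.  -20. ] turn [ 0.1 24.6 -0.1] rows>= 3.4 j6~-0.59
```

```bash
python3 -m jog '[12,0,-5,0,7,0, 24,0,-10,0,14,0, 36,0,-16,0,20,0, 43,0,-19,0,24,0, 45.4,0,-20,0,24.6,0, 45.4,0,-20,0,24.6,0, 45.4,0,-20,0,24.6,0]';  python3 look.py v | grep -E "selector.*wrist"; python3 plan.py 451.5 -274 76 -87.4
```

```text
clock: 43.58
eef_pos: [452.1, -272.9, 201.1]
eef_rot: [-1.572, 0.001, -1.516]
wrist_force: [0.5, 0.5, 0.5]
finger_gap: 65.7
selector_top wrist [255.9 199.6] 0.63 [ 451.53 -280.56   88.  ]
now [ 452.4 -273.3  202.1] psi -87.0 gap 65.7 F [0.2 0.1 0.2] t 44.2
shift [  0.6 126.1  -0.9] turn [-0.   0.4  0. ] rows>= 3.0 j6~-0.59
```

View pics/v_w.png

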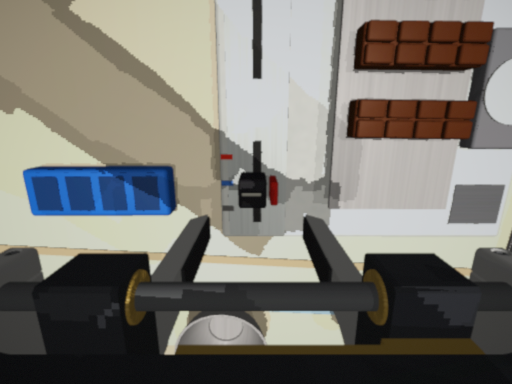

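The selector is at (253,190) at the blue tick with the tab out at (274,190), centred between the fingers.

```bash
python3 -m jog '[0.5,10,-0.5,0,0.4,0, 0.7,40,-1,0,0.4,0, 0.7,70,-1,0,0.4,0, 0.7,97,-1,0,0.4,0, 0.7,114,-1,0,0.4,0, 0.7,123,-1,0,0.4,0, 0.7,126,-1,0,0.4,0, 0.7,126,-1,0,0.4,0]' 66; python3 -m jog '[0,0,0,0,0,0, 0,0,0,0,0,0, 0,0,0,0,0,0, 0,0,0,0,0,0, 0,0,0,0,0,0, 0,0,0,0,0,0, 0,0,0,0,0,0, 0,0,0,0,0,0]' 30 20
```

```text
clock: 44.85
eef_pos: [451.4, -274.1, 75.8]
eef_rot: [-1.571, 0.0, -1.526]
wrist_force: [0.1, 0.1, 0.2]
finger_gap: 65.9
clock: 45.52
eef_pos: [450.3, -274.5, 76.8]
eef_rot: [-1.573, -0.0, -1.525]
wrist_force: [-11.8, -1.0, 13.4]
finger_gap: 34.7
```

```bash
python3 -m jog '[-4,0,-1,0,0,0, -8,0,-1,0,0,0, -12,0,-1,0,0,0, -16,0,-1,0,0,0, -20,0,-1,0,0,0, -24,0,-1,0,0,0, -28,0,-1,0,0,0, -31,0,-1,0,0,0, -32,0,-1,0,0,0, -32,0,-1,0,0,0]'; python3 -m jog '[0,0,0,0,0,0, 0,0,0,0,0,0, 0,0,0,0,0,0, 0,0,0,0,0,0, 0,0,0,0,0,0, 0,-15,0,0,0,0, 0,-50,0,0,0,0, 0,-90,0,0,0,0, 0,-120,0,0,0,0, 0,-130,0,0,0,0]' 66;  python3 look.py w | grep -E "selector.*wrist"; python3 - <<'E'
import cv2
i=cv2.imread("pics/w_w.png"); cv2.imwrite("pics/w_crop.png",cv2.resize(i[90:230,200:310],None,fx=5,fy=4.2,interpolation=cv2.INTER_NEAREST))
E
```

```text
clock: 46.35
eef_pos: [448.5, -242.4, 76.8]
eef_rot: [-1.572, -0.001, -1.525]
wrist_force: [-7.5, -0.1, 10.9]
finger_gap: 34.7
clock: 47.18
eef_pos: [449.8, -242.8, 210.5]
eef_rot: [-1.566, -0.003, -1.526]
wrist_force: [0.7, -0.1, 0.1]
finger_gap: 66.1
selector_top wrist [256.7 196.3] 0.84 [ 450.75 -250.05   88.  ]
```

View pics/w_crop.png

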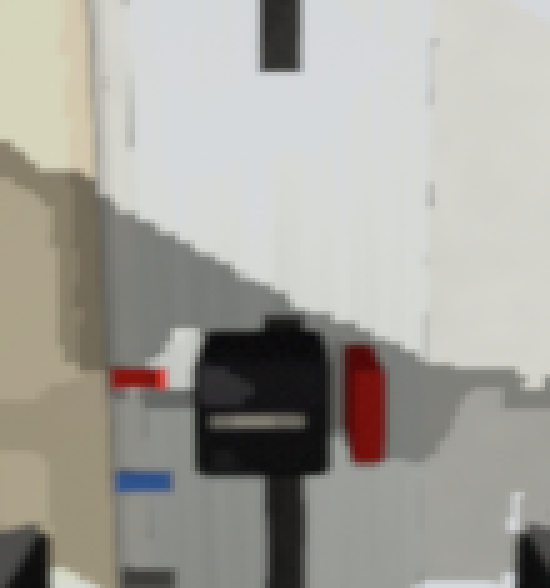

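The selector is at the red tick with the tab out at (273,186), so it is latched in warm. Next I check and re-centre the mould.

```bash
python3 plan.py 495 457 210 -6.5; python3 -m jog '[-12,0,1,0,-3,0, -40,0,3,0,-7,0, -78,0,5,0,-12,0, -117,0,7,0,-16,0, -157,0,9,0,-20,0, -197,0,11,0,-24,0, -237,0,13,0,-28,0, -277,0,15,0,-32,0, -317,0,17,0,-37,0, -357,0,18,0,-42,0]' 85; python3 plan.py 495 457 210 -6.5
```

```text
now [ 448.9 -242.2  205.6] psi -87.4 gap 65.9 F [-0.   0.3  0.1] t 47.8
shift [-696.4   -4.1   77.6] turn [  0.  -80.9  -0. ] rows>= 16.8 j6~-0.71
clock: 48.62
eef_pos: [450.5, 117.2, 206.1]
eef_rot: [-1.571, -0.0, -0.788]
wrist_force: [1.3, -0.3, -0.1]
finger_gap: 85.4
now [450.5 117.2 206.1] psi -45.2 gap 85.4 F [ 1.3 -0.3 -0.1] t 48.6
shift [-209.6   -3.8  271.1] turn [ -0.  -38.7   0. ] rows>= 8.2 j6~-0.71
```

```bash
python3 -m jog '[-22,0,28,0,-4,0, -46,0,58,0,-8,0, -70,0,89,0,-12,0, -94,0,120,0,-16,0, -118,0,151,0,-21,0, -142,-1,182,0,-26,0, -166,-2,213,0,-31,0, -188,-3,242,0,-35,0, -203,-3,263,0,-38,0, -209.5,-4,271,0,-38.7,0]'; python3 -m jog '[0,0,0,0,0,0, 0,0,0,0,0,0]'; python3 - <<'E'
from meas import *
c=cam("wrist"); cv2.imwrite("pics/x_w.png",c["img"][:,:,::-1]); print(manip.read_state()["eef_pos"])
for m in manip.masks_of("mould",c)[:1]: print("mould",fitbox([(c,m["pixels"])],3,140,48,24,495,457,(-.11,)))
# mat by colour + mould
h=cv2.cvtColor(c["img"],cv2.COLOR_RGB2HSV)
m=((h[...,0]>80)&(h[...,0]<125)&(h[...,1]>140)); m[250:]=0
n,l,st,_=cv2.connectedComponentsWithStats(m.astype(np.uint8)); k=1+st[1:,4].argmax(); m=l==k; print(st[k])
print("mat",fitbox([(c,m)],0,190,110,3,473,433,(-.11,)))
E
python3 plan.py 496 457 29 -6.5
```

```text
clock: 49.45
eef_pos: [496.2, 457.7, 208.8]
eef_rot: [-1.571, 0.001, -0.112]
wrist_force: [0.6, -0.9, -0.2]
finger_gap: 85.1
clock: 49.62
eef_pos: [496.6, 454.6, 209.4]
eef_rot: [-1.572, 0.001, -0.117]
wrist_force: [0.4, -0.2, -0.4]
finger_gap: 84.9
[496.75 453.98 209.73]
mould (array([495.  , 457.  ,  -0.11]), np.float64(0.0))
[  194    89    84   140 10557]
mat (array([475.45, 428.79,  -0.13]), np.float64(0.9284880757331848))
now [496.9 453.7 210.1] psi -6.8 gap 85.5 F [ 0.2 -0.   0. ] t 49.7
shift [ -1.3 181.1   3.2] turn [ 0.  -0.3 -0. ] rows>= 4.3 j6~-0.71
```

View pics/x_w.png

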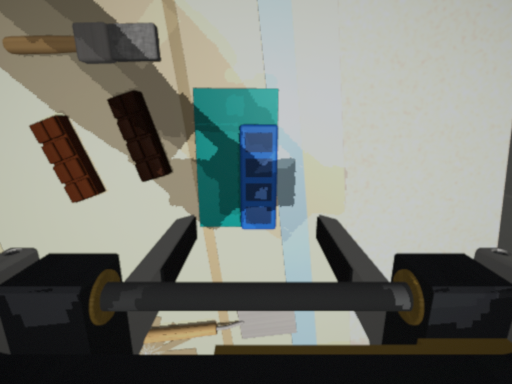

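The mould is at (259,177) against the mat's right edge; the mat spans columns 194–279. Regrasping it to move it back about 26 mm.

```bash
python3 -m jog '[-1,20,1.5,0,0,0, -1.3,55,3,0,0,0, -1.3,90,3,0,0,0, -1.3,122,3,0,0,0, -1.3,150,3,0,0,0, -1.3,167,3,0,0,0, -1.3,177,3,0,0,0, -1.3,180.5,3,0,0,0, -1.3,180.5,3,0,0,0]' 80; python3 -m jog '[0,0,0,0,0,0, 0,0,0,0,0,0, 0,0,0,0,0,0, 0,0,0,0,0,0, 0,0,0,0,0,0, 0,0,0,0,0,0]' 40 25; python3 -m jog '[0,-5,0,0,0,0, 0,-15,0,0,0,0, 0,-20,-6,0,0,0, -5,-20,-14,0,0,0, -12,-20,-22,0,0,0, -15,-20,-26,0,0,0, -15,-20,-26,0,0,0, -15,-12,-26,0,0,0, -15,-5,-26,0,0,0, -15,-5,-26,0,0,0]'; python3 plan.py 475 430 29 -6.5
```

```text
clock: 50.47
eef_pos: [496.1, 457.4, 29.8]
eef_rot: [-1.571, -0.0, -0.118]
wrist_force: [-0.3, 0.8, 0.6]
finger_gap: 79.8
clock: 50.97
eef_pos: [495.9, 457.9, 30.0]
eef_rot: [-1.57, -0.0, -0.117]
wrist_force: [-0.8, 0.5, 2.1]
finger_gap: 47.7
clock: 51.8
eef_pos: [477.4, 433.4, 32.4]
eef_rot: [-1.573, 0.002, -0.117]
wrist_force: [0.1, 0.2, -1.8]
finger_gap: 48.0
now [477.4 433.4  32.4] psi -6.7 gap 48.0 F [ 0.1  0.2 -1.8] t 51.8
shift [-2.   3.4 -3.6] turn [ 0.1 -0.2 -0.1] rows>= 0.1 j6~-0.72
```

```bash
python3 -m jog '[0,2,0,0,0,0, 0,4,0,0,0,0, 0,5,0,0,0,0, 0,5,0,0,0,0]'; python3 -m jog '[0,0,0,0,0,0, 0,0,0,0,0,0, 0,0,0,0,0,0, 0,0,0,0,0,0, 0,-5,0,0,0,0, 0,-25,0,0,0,0, 0,-60,0,0,0,0, 0,-100,0,0,0,0, 0,-140,0,0,0,0, 0,-175,0,0,0,0]' 85;python3 -m jog '[0,0,0,0,0,0, 0,0,0,0,0,0, 0,0,0,0,0,0]'; python3 look.py y; python3 dial.py y
```

```text
clock: 52.13
eef_pos: [478.1, 433.9, 30.0]
eef_rot: [-1.571, -0.0, -0.117]
wrist_force: [-0.8, -1.7, 3.3]
finger_gap: 47.8
clock: 52.97
eef_pos: [477.8, 433.7, 207.9]
eef_rot: [-1.57, -0.001, -0.117]
wrist_force: [-0.1, -0.1, 0.9]
finger_gap: 84.9
clock: 53.22
eef_pos: [477.6, 433.5, 203.8]
eef_rot: [-1.572, 0.001, -0.117]
wrist_force: [-0.1, 0.8, 0.1]
finger_gap: 84.9
selector_top scene [184.  200.6] 0.76 [ 448.96 -241.07   88.  ]
selector_top side [232.2 217. ] 0.46 [ 443.57 -245.18   88.  ]
heat_top scene [242.3 179.9] 0.49 [434.35 -50.63  82.  ]
heat_top side [275.9 146.5] 0.73 [501.51 280.21  82.  ]
heat_top side [243.9 185.6] 0.48 [436.22 -46.21  82.  ]
pan_top scene [228.6 226.5] 0.77 [ 602.26 -165.21   96.  ]
pan_top side [276.9 212.5] 0.77 [ 586.66 -197.42   96.  ]
pan_top side [257.4 166.7] 0.61 [462.09  75.11  96.  ]
mould [476.81 436.31  -0.13] 0.8709632754325867 2
```

View pics/y_w.png

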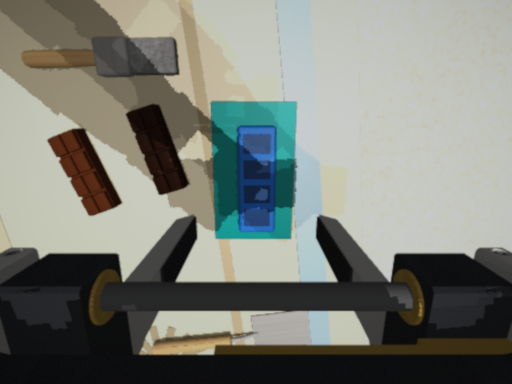

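View pics/y_s.png

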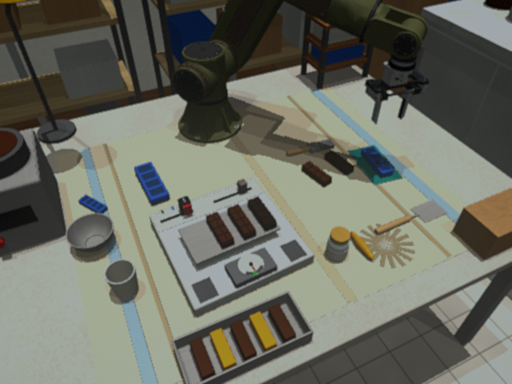

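View pics/y_dial.png

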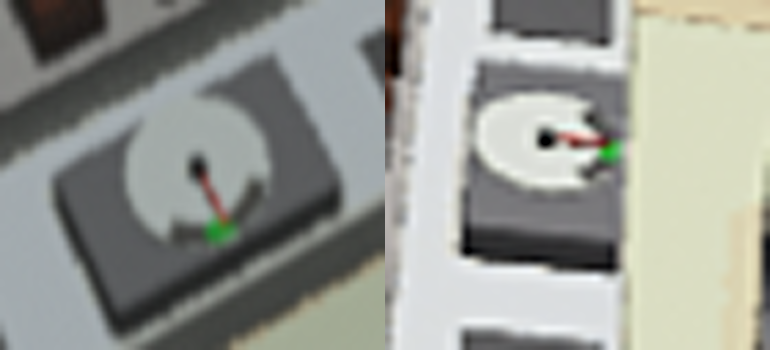

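The mould is centred on the mat at (256,178), the selector is at the red tick, and the heat slider and needle are unchanged. The gripper is clear of everything, so I'm handing in.

```bash
python3 -c "
from cell import manip
print(manip.sign_off())"
```

```text
the job is handed in; nothing more can be done
None
```

The job is done and handed in at about 53 s of robot time; the hand-in gives no verdict.

- **Mould:** I moved the middle-sized blue mould from the pan to the mat. It was knocked about 26 mm off centre during the run, after the selector was latched in weigh. I regrasped it; the last fit puts it within about 5 mm of the mat's centre, lying flat.
- **Selector:** I squeezed the latch and slid it from park to weigh, and later to warm. The last close-up shows it at the red tick with the tab out.
- **Blocks:** Three blocks are on the pan and two are left on the table. The needle is in the green band, and the close-up reads about 22–23 mm. That is only 2–3 mm above the band's lower edge, and a fourth block could have overshot. The needle looks the same in the last distant picture.
- **Heat slider:** It is level with the orange marker, within about 1 mm in the wrist picture.
- **Measurements that disagreed:**
  - The networks' fixes on the heat slider and pan differed by 5–10 mm between cameras, so I used the wrist views.
  - The mould network found nothing in one wrist shot, so I judged the mould's position from the picture there.
- **Other objects:** I saw no contact with anything else. I checked this by eye in the pictures and did not measure it.

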